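Put the dominoes back in the box in reverse order

TASK

Move the four dominoes from the dark rack into the pine box, one to each lane, in reverse order: the one nearest the rack's brass knob goes to the lane farthest from the box's latch, the next to the next lane, and so on, so that the one farthest from the knob ends beside the latch end. Each must lie flat and face up on the bottom of its lane, lengthwise along it and about in the middle.

Things in the scene. Friction and masses are not known exactly. Their poses are not given: they have to be found in the camera images.
- domino_a: Loose ivory-coloured bone domino, 50 x 25 x 12 mm (x, y, z), about 30 g, lying face up in one of the four lanes of the dark rack at the start, its long side across the row: six pips on its +x half, four on the other. Origin: centre of its underside; x along its length, z up out of the face.
- domino_b: Loose ivory-coloured bone domino, 50 x 25 x 12 mm (x, y, z), about 30 g, lying face up in one of the four lanes of the dark rack at the start, its long side across the row: five pips on its +x half, two on the other. Origin: centre of its underside; x along its length, z up out of the face.
- domino_c: Loose ivory-coloured bone domino, 50 x 25 x 12 mm (x, y, z), about 30 g, lying face up in one of the four lanes of the dark rack at the start, its long side across the row: three pips on each half. Origin: centre of its underside; x along its length, z up out of the face.
- domino_d: Loose ivory-coloured bone domino, 50 x 25 x 12 mm (x, y, z), about 30 g, lying face up in one of the four lanes of the dark rack at the start, its long side across the row: one pip on its +x half, the other half blank. Origin: centre of its underside; x along its length, z up out of the face.
- pad_a: Fixed cork strip, 76 x 33 x 2 mm, lining the rack lane in which domino_a starts (its ends show beyond the domino); the four strips look alike, only their places differ. It never moves, so it keeps the record of where domino_a was. Origin: centre of its underside, 6 mm above the table; x along the strip.
- pad_b: Fixed cork strip, 76 x 33 x 2 mm, lining the rack lane in which domino_b starts (its ends show beyond the domino); the four strips look alike, only their places differ. It never moves, so it keeps the record of where domino_b was. Origin: centre of its underside, 6 mm above the table; x along the strip.
- pad_c: Fixed cork strip, 76 x 33 x 2 mm, lining the rack lane in which domino_c starts (its ends show beyond the domino); the four strips look alike, only their places differ. It never moves, so it keeps the record of where domino_c was. Origin: centre of its underside, 6 mm above the table; x along the strip.
- pad_d: Fixed cork strip, 76 x 33 x 2 mm, lining the rack lane in which domino_d starts (its ends show beyond the domino); the four strips look alike, only their places differ. It never moves, so it keeps the record of where domino_d was. Origin: centre of its underside, 6 mm above the table; x along the strip.
- rack: Dark wooden domino rack, fixed, 90 x 176 mm (x, y), any yaw. Four lanes along x, open-ended, centred at y = -60, -20, 20, 60 mm, 35 mm wide between ribs (tops at z = 11 mm); cork floors at z = 8 mm (domino underside). End boards at y = +-84 mm, 20 mm high. A round brass knob sticks out of the +y end. Origin: centre of underside, on the table.
- box: Pale pine domino box, fixed, 90 x 176 mm (x, y), any yaw, lid off, long sides open, empty. Four lanes along x, open-ended, centred at y = -60, -20, 20, 60 mm, 35 mm wide between ribs (tops at z = 11 mm); cork floors at z = 8 mm (domino underside). End boards at y = +-84 mm, 26 mm high. Brass hook latch sticks 22 mm out of the +y end, brass strip on top. Origin: centre of underside, on the table.
There are look-alikes about, which are no part of the job. Leave any blue or orange look-alike of the domino_a alone.

How it is judged:
At the end, for the whole second after the job is handed in: Each domino lies in the box lane mirroring its rack lane (nearest the knob to farthest from the latch): centred within 9 mm across and 13 mm along the lane, on its floor within 2.5 mm, face up within 0.1 rad, along the lane within 0.25 rad either way round, at rest (((y of pad_a in the frame of rack between -0.07 and -0.05 m and y of domino_a in the frame of box between 0.051 and 0.069 m) or (y of pad_a in the frame of rack between -0.03 and -0.01 m and y of domino_a in the frame of box between 0.011 and 0.029 m) or (y of pad_a in the frame of rack between 0.01 and 0.03 m and y of domino_a in the frame of box between -0.029 and -0.011 m) or (y of pad_a in the frame of rack between 0.05 and 0.07 m and y of domino_a in the frame of box between -0.069 and -0.051 m)) and x of domino_a in the frame of box between -0.013 and 0.013 m and z of domino_a in the frame of box between 0.0055 and 0.0105 m and angle between each of domino_a, domino_b, domino_c, domino_d's own z axis and vertical below 0.1 rad and angle between the x axis of each of domino_a, domino_b, domino_c, domino_d and the x axis of box, either way round below 0.25 rad and linear speed of each of domino_a, domino_b, domino_c, domino_d below 0.02 m/s and angular speed of each of domino_a, domino_b, domino_c, domino_d below 0.2 rad/s and ((y of pad_b in the frame of rack between -0.07 and -0.05 m and y of domino_b in the frame of box between 0.051 and 0.069 m) or (y of pad_b in the frame of rack between -0.03 and -0.01 m and y of domino_b in the frame of box between 0.011 and 0.029 m) or (y of pad_b in the frame of rack between 0.01 and 0.03 m and y of domino_b in the frame of box between -0.029 and -0.011 m) or (y of pad_b in the frame of rack between 0.05 and 0.07 m and y of domino_b in the frame of box between -0.069 and -0.051 m)) and x of domino_b in the frame of box between -0.013 and 0.013 m and z of domino_b in the frame of box between 0.0055 and 0.0105 m and ((y of pad_c in the frame of rack between -0.07 and -0.05 m and y of domino_c in the frame of box between 0.051 and 0.069 m) or (y of pad_c in the frame of rack between -0.03 and -0.01 m and y of domino_c in the frame of box between 0.011 and 0.029 m) or (y of pad_c in the frame of rack between 0.01 and 0.03 m and y of domino_c in the frame of box between -0.029 and -0.011 m) or (y of pad_c in the frame of rack between 0.05 and 0.07 m and y of domino_c in the frame of box between -0.069 and -0.051 m)) and x of domino_c in the frame of box between -0.013 and 0.013 m and z of domino_c in the frame of box between 0.0055 and 0.0105 m and ((y of pad_d in the frame of rack between -0.07 and -0.05 m and y of domino_d in the frame of box between 0.051 and 0.069 m) or (y of pad_d in the frame of rack between -0.03 and -0.01 m and y of domino_d in the frame of box between 0.011 and 0.029 m) or (y of pad_d in the frame of rack between 0.01 and 0.03 m and y of domino_d in the frame of box between -0.029 and -0.011 m) or (y of pad_d in the frame of rack between 0.05 and 0.07 m and y of domino_d in the frame of box between -0.069 and -0.051 m)) and x of domino_d in the frame of box between -0.013 and 0.013 m and z of domino_d in the frame of box between 0.0055 and 0.0105 m); the robot touches nothing.
It also fails if it takes over 96 s, if anything falls off the work surface, if the arm or the gripper's body presses on something with over 40 N, if the wrist force passes 120 N, or if a joint passes its speed limit or range.

ROBOT

A 6-joint arm with a two-finger parallel gripper is mounted at the origin on the work surface. World frame = base frame: x ahead of the robot, y to its left, z up, the work surface at z = 0. Lengths are in m, angles in rad, forces in N, time in s.
With the tool pointing down it reaches from about 0.25 to 0.725 m from the base axis. Payload 4 kg.
Tool frame: the origin (TCP) lies midway between the tips of the shut fingers; the grasp point (between the pads) lies 19 mm behind it (bot.hold_point_z is the distance from the TCP to the grasp point, in m); z points along the fingers, y is the direction in which the jaws open and shut (so a half turn about z gives the same grasp; the last joint's range is limited). The gripper opens to 85 mm and grips with 20 to 120 N. Pads are 22 mm wide; open, the fingers measure 114 mm over their backs; the gripper's body (76 mm by 85 mm) begins 54 mm behind the grasp point. The pads swing forward as they close: fully open they stand 13 mm farther back than shut.
Start: joints at [1.347, 0.241, 0.005, 1.335, 0, 1.571], TCP at [0.111, 0.488, 0.209] pointing down, gripper open.
Joint ranges: [-2.72, 2.72], [-1.05, 1.87], [-1.09, 1.28], [-1.99, 2.15], [-1.42, 1.44], [-3.14, 3.14]. Speed limits (rad/s): [2.79, 2.79, 3.14, 3.14, 3.14, 3.14].

INTERFACE

Orientations are given as a unit quaternion [x, y, z, w].
In Python, from workcell import status, viewer, order, bot gives the robot as it stands.
- The arm moves only by the tool servo_tool, never from a script. Its argument "increments" is a list of rows, each a list of 3 entries, a list of its own where there are three numbers: the closure in counts, from 0 (fully open) to 255 (shut), then the shift along the tool's x, y, z in mm, then the turn about the tool's z in degrees. A call has exactly 10 rows; each row shifts and turns the commanded pose from where the row before left it, along the tool's axes as they then stand; what a row does not reach is not made up. A row lasts 1/10 s, in which the tool goes at most 50 mm and 8.59 degrees, less where a joint would pass 70% of its speed; a pose out of reach is approached as far as the arm can. A call is refused whole if a number of a shift passes 50 or a number of a turn 8.59, either way. A call with a gripper value outside its range is refused whole. The fingers move at their own pace and stop on an object; the grip force is fixed at half the most. Time passes only in rows, so rows that do not move let the fingers close, or fill a call up. It gives the time, the measured TCP pose, the force and the opening at its end, in the units of the state.
- status.get_obs(): the state, without advancing time (a new reading comes with each control period).
- viewer.camera(name): name is "scene" or "top" or "wrist"; returns (picture, depth): 400x640x3 uint8, red, green, blue; 400x640 float32, m along the optical axis (not along the pixel's ray), 0 where there is no reading.
- viewer.get_calibration(name): a dict with "K" (3x3 intrinsics, pixels), "position" and "orientation" of the camera in the world. Camera axes: x right, y up, looking along -z (the intrinsics and any distortion apply to the point x, -y, -z); pixel columns grow to the right and rows downward; lengths in m; the calibration is good to about 2 mm. A picture is of the moment at which its call begins: read the wrist's pose just before it. get_calibration takes no time and is no camera call; for the wrist camera it gives the pose at the moment of the call.
- order.job_done(): hands the job in, once; it reports no verdict.
The state is a dict: "clock": time; "joint_pos": joint angles; "joint_vel": joint speeds; "tau": joint torques, N m; "eef_pos": TCP position; "tool_rot": TCP orientation; "ft_force": force on the tool from outside, world axes, zero at the start; "ft_torque": the same for the moment, N m; "grip_width": finger opening in m.
Only numpy, scipy, OpenCV 4.12 (cv2) and the standard library are available. Lean on these libraries where they do the work, as an engineer would, in place of code of your own. Each camera call takes 0.05 s, during which the arm holds its last target.

## Working session

There is one attempt and no reset: what is moved stays moved. The work goes in short steps, Python scripts to look and compute and a tool call to move; the robot and the scene stay as the last step left them, time stands still between calls to the robot, and variables do not carry over. Pictures are saved under pics/ and viewed, and the job is handed in when it is done.

Besides the shell and the picture viewer there is one more tool, called after "Emit:" as name(argument=value, ...) on one line, values as JSON. servo_tool: Moves the arm, as the interface text tells. Its arguments: {"type":"object","properties":{"increments":{"type":"array","items":{"type":"array"}}},"required":["increments"]}

```bash
mkdir -p pics; ls
python3 - <<'E'
from workcell import status, viewer, order, bot
import cv2,numpy as np
o=status.get_obs(); print(o)
for n in ["scene","top"]:
    p,d=viewer.camera(n); cv2.imwrite(f"pics/{n}0.png",cv2.cvtColor(p,cv2.COLOR_RGB2BGR)); np.save(f"{n}0.npy",d); np.save(f"{n}0p.npy",p)
    print(n,viewer.get_calibration(n))
print(bot.hold_point_z,[a for a in dir(bot) if a[0]!='_'])
E
```

```text
pics
{'clock': 0.0, 'joint_pos': array([ 1.34702918e+00,  2.41406236e-01,  3.69163283e-03,  1.33517799e+00,
       -1.23096951e-05,  1.57078006e+00]), 'joint_vel': array([-0.00159437, -0.00042682,  0.00068107, -0.00073355, -0.000679  ,
        0.00153396]), 'tau': array([ 4.59126059e-04, -3.72322011e+01,  2.52406114e+01,  1.70932378e-02,
       -7.50476920e-05,  6.85938602e-06]), 'eef_pos': array([0.11080372, 0.48686366, 0.20780393]), 'tool_rot': array([ 1.11642146e-01,  9.93747922e-01, -1.04226643e-03, -1.10916532e-04]), 'ft_force': array([ 0.59489936,  0.47917919, -1.22047341]), 'ft_torque': array([-0.01779628, -0.05386471, -0.00296431]), 'grip_width': 0.08542200433393751}
scene {'K': array([[491.93414194,   0.        , 321.04173537],
       [  0.        , 491.93414194, 205.00521518],
       [  0.        ,   0.        ,   1.        ]]), 'position': array([ 0.79101161, -0.60215916,  0.79037008]), 'orientation': array([0.33209304, 0.09169483, 0.22917337, 0.91037675])}
top {'K': array([[396.22767127,   0.        , 323.98193223],
       [  0.        , 396.22767127, 196.08121334],
       [  0.        ,   0.        ,   1.        ]]), 'position': array([ 0.3392459 , -0.03828406,  0.8714118 ]), 'orientation': array([-0.05557891,  0.07108408,  0.70557839, -0.70286355])}
0.0187 ['Unreachable', 'hold_point_z']
```

View pics/top0.png

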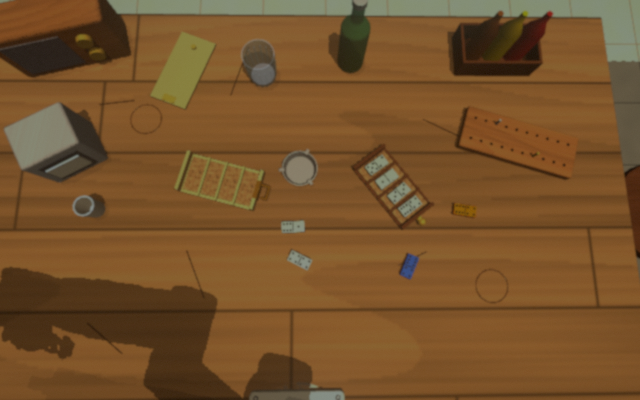

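View pics/scene0.png

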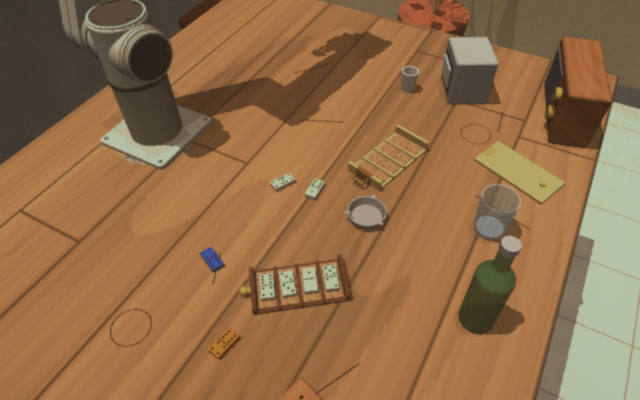

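Run:
```python
import cv2,numpy as np
a=cv2.imread("pics/top0.png")
c=np.hstack([cv2.resize(a[140:225,165:275],None,fx=3.6,fy=3.6,interpolation=cv2.INTER_CUBIC),cv2.resize(a[140:225,345:455],None,fx=3.6,fy=3.6,interpolation=cv2.INTER_CUBIC)])
b=cv2.imread("pics/scene0.png")
e=np.hstack([cv2.resize(b[115:200,340:450],None,fx=3.6,fy=3.6,interpolation=cv2.INTER_CUBIC),cv2.resize(b[245:330,240:350],None,fx=3.6,fy=3.6,interpolation=cv2.INTER_CUBIC)])
v=np.vstack([c,e])[:600,:800]
cv2.imwrite("pics/crop0.png",cv2.convertScaleAbs(v,alpha=1.5))
```

```text
(no output)
```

View pics/crop0.png

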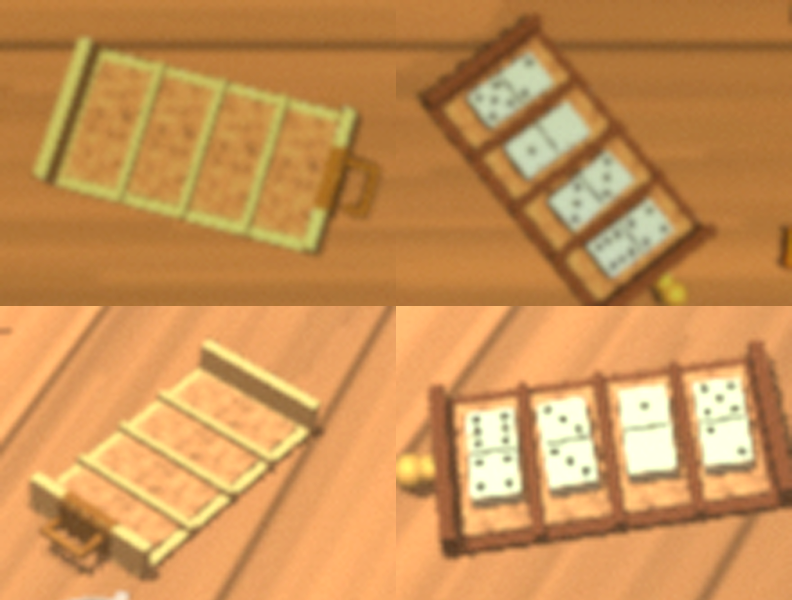

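```bash
cat > h.py <<'E'
import cv2,numpy as np
from scipy.spatial.transform import Rotation as R
def ray(cal,uv,z):
    uv=np.atleast_2d(np.asarray(uv,float)); K=np.asarray(cal["K"])
    d=np.c_[(uv[:,0]-K[0,2])/K[0,0],-(uv[:,1]-K[1,2])/K[1,1],-np.ones(len(uv))]
    w=R.from_quat(cal["orientation"]).apply(d); p=np.asarray(cal["position"])
    return p+w*((z-p[2])/w[:,2])[:,None]
def proj(cal,P):
    K=np.asarray(cal["K"]); q=R.from_quat(cal["orientation"]).inv().apply(np.atleast_2d(P)-cal["position"])
    return np.c_[K[0,0]*q[:,0]/-q[:,2]+K[0,2],K[1,1]*q[:,1]/q[:,2]+K[1,2]]
def blobs(m,amin):
    c,_=cv2.findContours(m.astype(np.uint8)*255,cv2.RETR_EXTERNAL,cv2.CHAIN_APPROX_NONE)
    return [x for x in c if cv2.contourArea(x)>amin]
E
python3 - <<'E'
from h import *
from workcell import viewer,status
for n in ["scene","top"]:
    p=np.load(n+"0p.npy"); cal=viewer.get_calibration(n); hsv=cv2.cvtColor(p,cv2.COLOR_RGB2HSV)
    if n=="top":
        for u in [(380,165),(240,160),(190,172),(220,181),(300,169),(214,178)]: print(u,hsv[u[1],u[0]])
    m=(hsv[...,1]<70)&(hsv[...,2]>110)
    for c in blobs(m,80):
        r=cv2.minAreaRect(c)
        if cv2.contourArea(c)<1200: print(n,"dom px",np.round(r[0]),np.round(r[1]),round(cv2.contourArea(c)),ray(cal,r[0],.02).round(3))
    m=(hsv[...,0]>=21)&(hsv[...,0]<45)&(hsv[...,1]>60)&(hsv[...,2]>90)
    for c in blobs(m,60):
        r=cv2.minAreaRect(c); print(n,"pale",np.round(r[0]),np.round(r[1]),ray(cal,cv2.boxPoints(r),.012).round(3).tolist())
cal=viewer.get_calibration("wrist");print(cal); print(status.get_obs()["eef_pos"])
E
```

```text
scene dom px [266. 286.] [24. 14.] 283 [[ 0.473 -0.248  0.02 ]]
scene dom px [287. 283.] [23. 14.] 282 [[ 0.502 -0.225  0.02 ]]
scene dom px [309. 279.] [23. 14.] 282 [[ 0.534 -0.199  0.02 ]]
scene dom px [330. 277.] [23. 14.] 278 [[ 0.566 -0.177  0.02 ]]
scene dom px [510. 244.] [15. 19.] 232 [[0.835 0.051 0.02 ]]
scene dom px [365. 211.] [30. 40.] 590 [[ 0.555 -0.006  0.02 ]]
scene dom px [496. 218.] [39. 41.] 517 [[0.794 0.101 0.02 ]]
scene dom px [314. 188.] [10. 20.] 167 [[0.433 0.002 0.02 ]]
scene dom px [282. 181.] [ 8. 22.] 154 [[ 0.361 -0.013  0.02 ]]
scene dom px [194. 127.] [12. 19.] 100 [[0.086 0.038 0.02 ]]
scene dom px [410.  71.] [10. 16.] 132 [[0.454 0.487 0.02 ]]
scene dom px [473.  50.] [29. 47.] 1084 [[0.572 0.658 0.02 ]]
scene dom px [122.  24.] [65. 59.] 846 [[-0.404  0.313  0.02 ]]
scene dom px [69. 19.] [41. 14.] 370 [[-0.573  0.263  0.02 ]]
scene pale [491. 280.] [24. 16.] [[0.802, -0.052, 0.012], [0.808, -0.016, 0.012], [0.849, -0.028, 0.012], [0.842, -0.063, 0.012]]
scene pale [379. 167.] [40. 27.] [[0.478, 0.109, 0.012], [0.481, 0.19, 0.012], [0.575, 0.15, 
[... 1105 characters left out ...]

top pale [182. 170.] [ 4. 41.] [[0.513, 0.272, 0.012], [0.601, 0.249, 0.012], [0.598, 0.24, 0.012], [0.51, 0.264, 0.012]]
top pale [634. 114.] [19.  9.] [[0.711, -0.776, 0.012], [0.711, -0.797, 0.012], [0.664, -0.79, 0.012], [0.664, -0.769, 0.012]]
top pale [183.  70.] [38. 75.] [[0.73, 0.341, 0.012], [0.901, 0.276, 0.012], [0.86, 0.195, 0.012], [0.691, 0.261, 0.012]]
{'K': array([[313.0663329 ,   0.        , 319.56303773],
       [  0.        , 313.0663329 , 197.56776682],
       [  0.        ,   0.        ,   1.        ]]), 'position': array([0.04044952, 0.50410609, 0.37371784]), 'orientation': array([-0.11210407, -0.08849903,  0.61721047,  0.77372594])}
[0.11082492 0.48694189 0.20790977]
```

```bash
cat >> h.py <<'E'
def yawy(o):
    y=R.from_quat(o["tool_rot"]).apply([0,1,0]); return np.degrees(np.arctan2(y[1],y[0]))
def go(o,xyz,ang):
    """shift in the present tool axes (mm) and turn about tool z (deg)"""
    r=R.from_quat(o["tool_rot"]); d=r.inv().apply(np.array(xyz)-o["eef_pos"])*1000
    t=-((ang-yawy(o)+180)%360-180)
    print("pos",o["eef_pos"].round(4),"yaw",round(yawy(o),2),"shift",d.round(1),"turn",round(t,2),"t",o["clock"].round(2),"w",round(o["grip_width"],4))
E
python3 - <<'E'
from h import *
from workcell import viewer,status
o=status.get_obs();cal=viewer.get_calibration("wrist")
r=R.from_quat(o["tool_rot"])
f=R.from_quat(cal["orientation"]).apply([0,0,-1]); print("axis tool",r.inv().apply(f),"cam off",r.inv().apply(cal["position"]-o["eef_pos"]))
print("img up in tool", r.inv().apply(R.from_quat(cal["orientation"]).apply([0,1,0])))
go(o,[.55,.17,.21],-15)
E
```

```text
axis tool [-2.82749194e-01  2.74345266e-04  9.59193837e-01] cam off [ 0.07243469  0.00080628 -0.16580769]
img up in tool [9.59193747e-01 6.01735778e-04 2.82748995e-01]Traceback (most recent call last):
  File "<stdin>", line 7, in <module>
  File "h.py", line 20, in go
    print("pos",o["eef_pos"].round(4),"yaw",round(yawy(o),2),"shift",d.round(1),"turn",round(t,2),"t",o["clock"].round(2),"w",round(o["grip_width"],4))
                                                                                                      ^^^^^^^^^^^^^^^^
AttributeError: 'float' object has no attribute 'round'
```

```bash
sed -i 's/o\["clock"\].round(2)/round(o["clock"],2)/' h.py
python3 - <<'E'
from h import *
from workcell import viewer,status
go(status.get_obs(),[.53,.17,.21],-15)
E
```

```text
pos [0.1108 0.4869 0.2079] yaw 77.18 shift [-479.1 -216.    -1.7] turn 92.18 t 0.1 w 0.0854
```

Emit:
servo_tool(increments=[[0, [-43, -19, 0], 0], [0, [-43, -19, 0], 0], [0, [-43, -19, 0], 0], [0, [-43, -19, 0], 0], [0, [-43, -19, 0], 0], [0, [-43, -19, 0], 0], [0, [-43, -19, 0], 0], [0, [-43, -19, 0], 0], [0, [-43, -19, 0], 0], [0, [-43, -19, 0], 0]])

```text
clock: 1.1
eef_pos: [0.4891, 0.2053, 0.2083]
tool_rot: [0.112, 0.994, -0.0, -0.0]
ft_force: [0.5, 0.6, 0.1]
grip_width: 0.0853
```

Emit:
servo_tool(increments=[[140, [-30, -16, 0], 0], [140, [-19, -10, 0], 0], [140, [0, 0, 0], 8.5], [140, [0, 0, 0], 8.5], [140, [0, 0, 0], 8.5], [140, [0, 0, 0], 8.5], [140, [0, 0, 0], 8.5], [140, [0, 0, 0], 8.5], [140, [0, 0, 0], 8.5], [140, [0, 0, 0], 8.5]])

```text
clock: 2.1
eef_pos: [0.5297, 0.1705, 0.2081]
tool_rot: [0.651, 0.759, -0.001, -0.0]
ft_force: [0.1, -1.2, -0.2]
grip_width: 0.0386
```

Emit:
servo_tool(increments=[[70, [0, 0, 0], 8.5], [70, [0, 0, 0], 8.5], [70, [0, 0, 0], 7], [70, [0, 0, 0], 0], [70, [0, 0, 0], 0], [70, [0, 0, 0], 0], [70, [0, 0, 0], 0], [70, [0, 0, 0], 0], [70, [0, 0, 0], 0], [70, [0, 0, 0], 0]])

```text
clock: 3.1
eef_pos: [0.5301, 0.1706, 0.2087]
tool_rot: [0.792, 0.61, -0.0, 0.0]
ft_force: [0.3, -0.1, 0.2]
grip_width: 0.062
```

```bash
cat > snap.py <<'E'
import sys
from h import *
from workcell import viewer,status
import pickle
n=sys.argv[1]
o=status.get_obs();cal=viewer.get_calibration("wrist");p,d=viewer.camera("wrist")
cv2.imwrite(f"pics/{n}.png",cv2.cvtColor(p,cv2.COLOR_RGB2BGR)); pickle.dump((o,cal,p,d),open(n+".pkl","wb"))
go(o,[.53,.17,.21],-15); print(o["ft_force"].round(1))
E
python3 snap.py w1
```

```text
pos [0.5301 0.1706 0.2087] yaw -14.81 shift [-0.6  0.1 -1.3] turn 0.19 t 3.1 w 0.062
[ 0.3 -0.1  0.2]
```

View pics/w1.png

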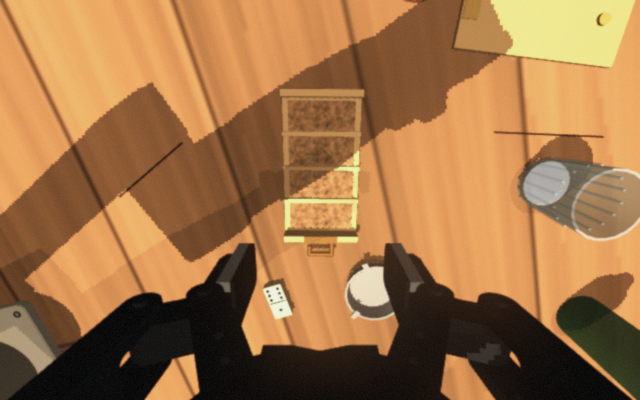

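Run:
```python
from h import *
a=cv2.imread("pics/w1.png")[80:260,260:385]
a=cv2.convertScaleAbs(a,alpha=1.0)
cv2.imwrite("pics/w1c.png",cv2.resize(a[:, :],None,fx=3.3,fy=3.3,interpolation=cv2.INTER_CUBIC))
```

```text
(no output)
```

View pics/w1c.png

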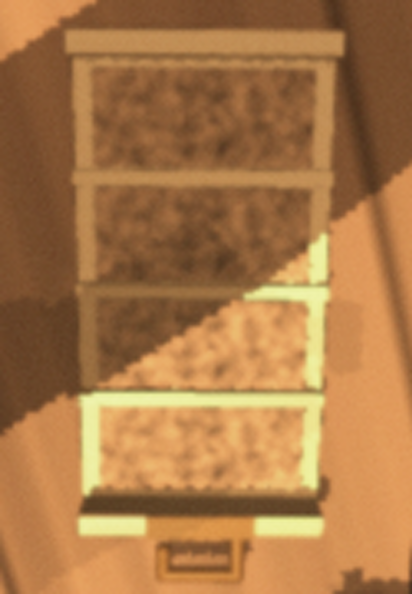

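Run:
```python
from h import *
import pickle
o,cal,p,d=pickle.load(open("w1.pkl","rb"))
def px(l): return np.array(l)/3.3+[260,80]-.35
L=px([(72,178),(77,292.5),(81,400)]);Rr=px([(332,178),(327,292.5),(323,400)])
A=ray(cal,L,.011);B=ray(cal,Rr,.011);print("len",np.linalg.norm(A-B,axis=1).round(4));M=(A+B)/2;print(M.round(4))
E2=ray(cal,px([(66,42),(345,42),(78,526),(323,526)]),.026);print("boards",E2.round(4).tolist(),np.linalg.norm(E2[0]-E2[1]))
N=[(E2[0]+E2[1])/2,(E2[2]+E2[3])/2];print("mid",np.mean(N,0),"span",np.linalg.norm(N[0]-N[1]))
for v in (M[2]-M[0],N[1]-N[0]): print("yaw y",np.degrees(np.arctan2(v[1],v[0])))
for v in B-A: print("lane dir",np.degrees(np.arctan2(v[1],v[0])))
```

```text
len [0.09   0.0893 0.0891]
[[0.5415 0.2108 0.011 ]
 [0.5313 0.1719 0.011 ]
 [0.5211 0.1331 0.011 ]]
boards [[0.5107, 0.2646, 0.026], [0.597, 0.2417, 0.026], [0.466, 0.1025, 0.026], [0.5527, 0.0796, 0.026]] 0.08928646041659419
mid [0.53158354 0.17208744 0.026     ] span 0.1680801379359206
yaw y -104.77236181677064
yaw y -105.34145843277261
lane dir -14.835638740011573
lane dir -14.830345022121893
lane dir -14.825058686363784
```

Run:
```python
from h import *
from workcell import status
go(status.get_obs(),[.52,-.21,.19],-52.6)
```

```text
pos [0.5301 0.1706 0.2087] yaw -14.81 shift [-370.5   87.6   18.7] turn 37.79 t 3.15 w 0.062
```

Emit:
servo_tool(increments=[[70, [-46, 11, 2], 0], [70, [-46, 11, 2], 0], [70, [-46, 11, 2], 0], [70, [-46, 11, 2], 0], [70, [-46, 11, 2], 0], [70, [-46, 11, 2], 0], [70, [-46, 11, 2], 0], [70, [-46, 11, 2], 0], [70, [0, 0, 0], 7.6], [70, [0, 0, 0], 7.6]])

```text
clock: 4.15
eef_pos: [0.5205, -0.2097, 0.1923]
tool_rot: [0.868, 0.496, -0.0, -0.0]
ft_force: [0.5, 0.2, 1.2]
grip_width: 0.0618
```

Emit:
servo_tool(increments=[[70, [0, 0, 0], 7.6], [70, [0, 0, 0], 7.6], [70, [0, 0, 0], 7.6], [70, [0, 0, 0], 0], [70, [0, 0, 0], 0], [70, [0, 0, 0], 0], [70, [0, 0, 0], 0], [70, [0, 0, 0], 0], [70, [0, 0, 0], 0], [70, [0, 0, 0], 0]])

```text
clock: 5.15
eef_pos: [0.521, -0.2077, 0.1927]
tool_rot: [0.948, 0.319, 0.0, 0.0]
ft_force: [0.2, 0.6, 0.1]
grip_width: 0.062
```

```bash
python3 snap.py w2
```

```text
pos [ 0.521  -0.2077  0.1927] yaw -52.81 shift [ 235.4 -295.4  -17.3] turn -37.81 t 5.15 w 0.062
[0.2 0.6 0.1]
```

View pics/w2.png

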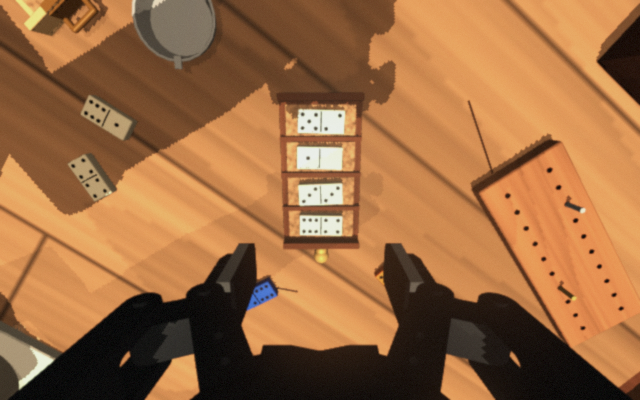

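Run:
```python
from h import *
import pickle
o,cal,p,d=pickle.load(open("w2.pkl","rb"))
hsv=cv2.cvtColor(p,cv2.COLOR_RGB2HSV)
m=((hsv[...,1]<80)&(hsv[...,2]>150)).astype(np.uint8); 
C=[]
for c in blobs(m,300):
    r=cv2.minAreaRect(c); u=r[0]
    if 290<u[0]<350 and 90<u[1]<245:
        q=ray(cal,cv2.boxPoints(r),.02); ce=q.mean(0); C.append(ce)
        e=sorted([(np.linalg.norm(q[i]-q[(i+1)%4]),i) for i in range(4)]); v=q[(e[-1][1]+1)%4]-q[e[-1][1]]
        print(np.round(u),ce.round(4),"size",e[0][0].round(4),e[-1][0].round(4),"dir",np.degrees(np.arctan2(v[1],v[0])).round(1)%180, "depth",d[int(u[1]),int(u[0])])
C=np.array(C); v=C[0]-C[-1]; print("rowdir",np.degrees(np.arctan2(v[1],v[0])),np.linalg.norm(np.diff(C,axis=0),axis=1))
a=cv2.cvtColor(p,cv2.COLOR_RGB2BGR)[80:270,260:385]
cv2.imwrite("pics/w2c.png",cv2.resize(a,None,fx=3.1,fy=3.1,interpolation=cv2.INTER_CUBIC))
```

```text
[321. 225.] [ 0.4728 -0.2449  0.02  ] size 0.0248 0.0491 dir 127.2 depth 0.3614948
[320. 194.] [ 0.5019 -0.2216  0.02  ] size 0.025 0.0501 dir 129.6 depth 0.351129
[319. 158.] [ 0.5341 -0.1959  0.02  ] size 0.0246 0.0496 dir 125.3 depth 0.33929336
[321. 121.] [ 0.5657 -0.1739  0.02  ] size 0.0247 0.0498 dir 125.2 depth 0.32764336
rowdir -142.63204492186537 [0.0372226  0.04123515 0.03847111]
```

View pics/w2c.png

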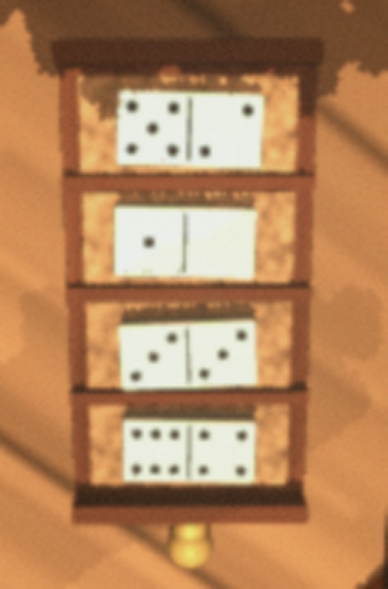

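Run:
```python
from h import *
from workcell import status
go(status.get_obs(),[.4728,-.2449,.006],-52.8)
```

```text
pos [ 0.521  -0.2076  0.1927] yaw -52.81 shift [-60.9   0.6 186.7] turn -0.01 t 5.2 w 0.062
```

Emit:
servo_tool(increments=[[70, [-30.5, 0.3, 0], 0], [70, [-30.5, 0.3, 0], 0], [70, [0, 0, 45], 0], [70, [0, 0, 45], 0], [70, [0, 0, 40], 0], [70, [0, 0, 22], 0], [70, [0, 0, 12], 0], [70, [0, 0, 6], 0], [70, [0, 0, 6], 0], [70, [0, 0, 0], 0]])

```text
clock: 6.2
eef_pos: [0.4733, -0.2452, 0.0171]
tool_rot: [0.948, 0.319, 0.0, 0.0]
ft_force: [0.3, 0.8, 0.8]
grip_width: 0.0618
```

```bash
python3 - <<'E'
from h import *
from workcell import viewer,status
go(status.get_obs(),[.4728,-.2449,.006],-52.8)
p,d=viewer.camera("scene"); cv2.imwrite("pics/s1.png",cv2.resize(cv2.cvtColor(p,cv2.COLOR_RGB2BGR)[200:340,180:360],None,fx=4,fy=4,interpolation=cv2.INTER_CUBIC))
E
python3 snap.py w3
```

```text
pos [ 0.4733 -0.2452  0.0171] yaw -52.81 shift [-0.2 -0.6 11.1] turn -0.01 t 6.2 w 0.0618
pos [ 0.4735 -0.2454  0.0175] yaw -52.82 shift [ 296.2 -296.5 -192.7] turn -37.82 t 6.25 w 0.0618
[ 0.2 -0.1  0.3]
```

View pics/s1.png

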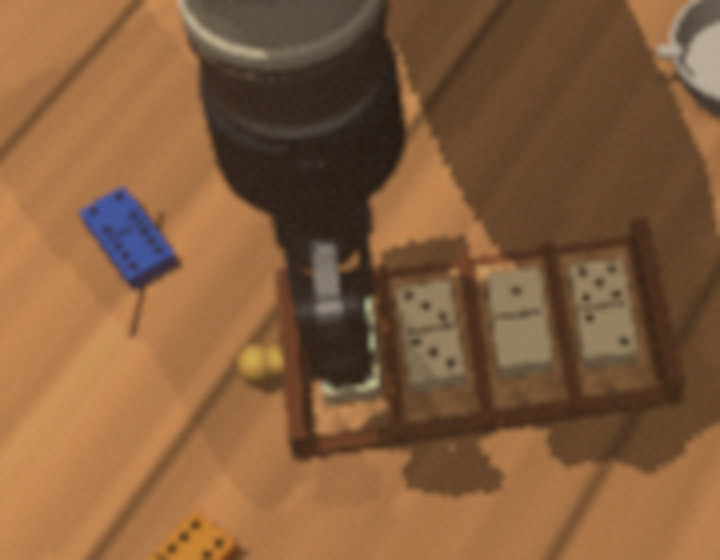

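View pics/w3.png

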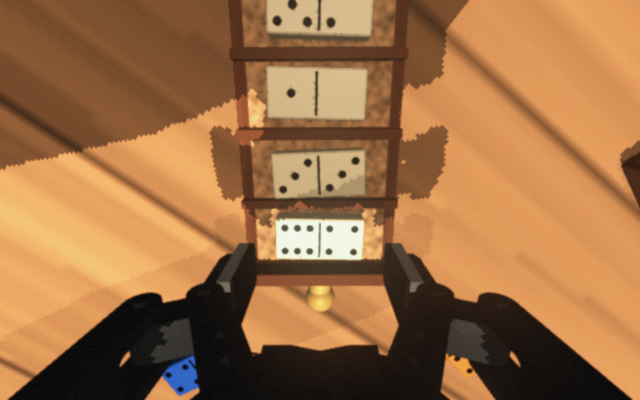

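Run:
```python
from h import *
import pickle
o,cal,p,d=pickle.load(open("w3.pkl","rb"))
r=R.from_quat(o["tool_rot"]);K=cal["K"]
for u,v in [(250,246),(252,250),(245,248),(240,246),(248,260),(250,275),(240,290),(388,246),(390,252),(392,262),(400,250)]:
    Z=d[v,u]; q=np.array([(u-K[0,2])/K[0,0]*Z,-(v-K[1,2])/K[1,1]*Z,-Z])
    w=R.from_quat(cal["orientation"]).apply(q)+cal["position"]; print((u,v),Z.round(4),"tool",(r.inv().apply(w-o["eef_pos"])*1000).round(1),"wz",w[2].round(4))
```

```text
(250, 246) 0.1421 tool [ 11.1 -32.5 -35.8] wz 0.0533
(252, 250) 0.1429 tool [  9.1 -31.8 -35.7] wz 0.0532
(245, 248) 0.1398 tool [ 11.3 -34.2 -38.2] wz 0.0557
(240, 246) 0.1411 tool [ 11.6 -36.8 -36.8] wz 0.0543
(248, 260) 0.1354 tool [  8.2 -31.9 -43.6] wz 0.0611
(250, 275) 0.1398 tool [ -0.3 -32.  -41.6] wz 0.0591
(240, 290) 0.1217 tool [  3.5 -31.8 -59.3] wz 0.0768
(388, 246) 0.142 tool [ 11.2  30.1 -35.9] wz 0.0535
(390, 252) 0.138 tool [ 10.3  30.1 -40.3] wz 0.0578
(392, 262) 0.1344 tool [  7.8  30.2 -44.8] wz 0.0623
(400, 250) 0.1372 tool [ 11.5  34.3 -40.7] wz 0.0583
```

Run:
```python
from h import *
import pickle
o,cal,p,d=pickle.load(open("w3.pkl","rb"))
a=cv2.cvtColor(p,cv2.COLOR_RGB2BGR)[190:400,180:460]
cv2.imwrite("pics/w3c.png",cv2.convertScaleAbs(cv2.resize(a,None,fx=2.8,fy=2.8,interpolation=cv2.INTER_CUBIC),alpha=1.8,beta=20))
print(ray(cal,[(320,240)],.02), d[240,300])
Z=d[235,300];K=cal["K"];q=np.array([(300-K[0,2])/K[0,0]*Z,-(235-K[1,2])/K[1,1]*Z,-Z]);print(R.from_quat(cal["orientation"]).apply(q)+cal["position"])
```

```text
[[ 0.47237969 -0.24532486  0.02      ]] 0.17731747
[ 0.4683171  -0.23431347  0.02080487]
```

View pics/w3c.png

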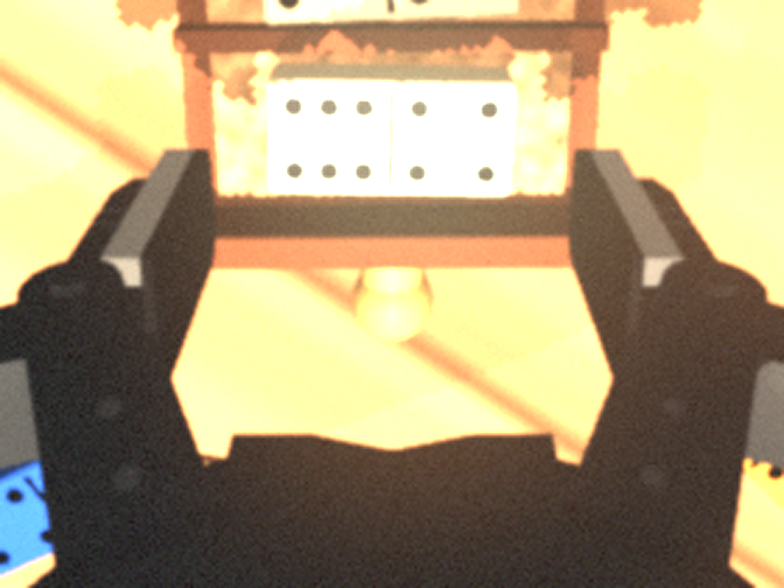

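```bash
python3 - <<'E'
from h import *
from workcell import viewer
cal=viewer.get_calibration("scene")
for off in (.031,.045,-.031,-.045):
  for z in (.0,.011,.02,.035,.053):
    P=[.4735+.604*off,-.2454-.797*off,z]; print(off,z,(proj(cal,P)[0]-[180,200])*4)
E
python3 - <<'E'
import cv2
a=cv2.imread("pics/s1.png")[200:430,230:450]
cv2.imwrite("pics/s1c.png",cv2.convertScaleAbs(cv2.resize(a,None,fx=2.5,fy=2.5),alpha=2.2,beta=20))
E
```

```text
0.031 0.0 [359.70522041 421.85446602]
0.031 0.011 [357.3844885  409.73100592]
0.031 0.02 [355.45240748 399.63785075]
0.031 0.035 [352.16360038 382.45718395]
0.031 0.053 [348.09942553 361.22601053]
0.045 0.0 [362.30520415 449.64541443]
0.045 0.011 [359.98559956 437.66523093]
0.045 0.02 [358.05410991 427.68956507]
0.045 0.035 [354.76558382 410.70514196]
0.045 0.053 [350.70049283 389.70995334]
-0.031 0.0 [348.7978033  305.26625002]
-0.031 0.011 [346.47789978 292.6014034 ]
-0.031 0.02 [344.54796354 282.06547112]
-0.031 0.035 [341.26584406 264.14768295]
-0.031 0.053 [337.21520997 242.03441016]
-0.045 0.0 [346.46338794 280.31393369]
-0.045 0.011 [344.14482708 267.54573436]
-0.045 0.02 [342.21631878 256.92553506]
-0.045 0.035 [338.93727608 238.86800997]
-0.045 0.053 [334.89156461 216.58847815]
```

View pics/s1c.png

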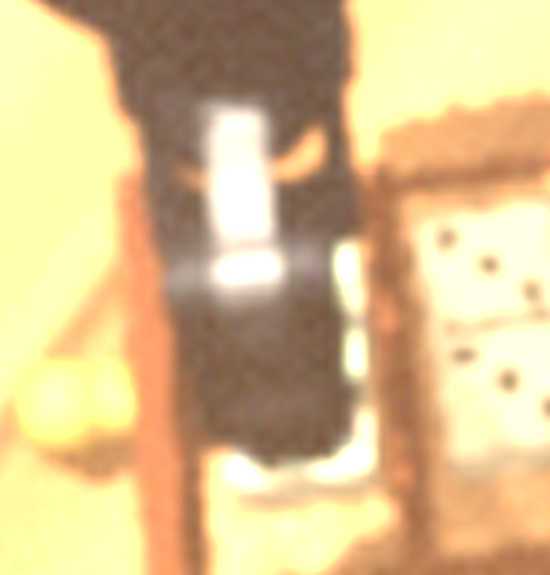

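Emit:
servo_tool(increments=[[70, [0, 0, 6], 0], [70, [0, 0, 5], 0], [70, [0, 0, 0], 0], [70, [0, 0, 0], 0], [70, [0, 0, 0], 0], [70, [0, 0, 0], 0], [70, [0, 0, 0], 0], [70, [0, 0, 0], 0], [70, [0, 0, 0], 0], [70, [0, 0, 0], 0]])

```text
clock: 7.3
eef_pos: [0.4728, -0.245, 0.0057]
tool_rot: [0.948, 0.319, 0.0, 0.0]
ft_force: [0.8, -0.3, -0.8]
grip_width: 0.0619
```

```bash
python3 snap.py w4
python3 - <<'E'
from h import *
from workcell import viewer
import pickle
o,cal,p,d=pickle.load(open("w4.pkl","rb"))
a=cv2.cvtColor(p,cv2.COLOR_RGB2BGR)[190:400,180:460]
A=cv2.resize(a,None,fx=1.4,fy=1.4,interpolation=cv2.INTER_CUBIC)
p,d=viewer.camera("scene"); b=cv2.resize(cv2.cvtColor(p,cv2.COLOR_RGB2BGR)[240:310,230:330],None,fx=4,fy=4.2,interpolation=cv2.INTER_CUBIC)
cv2.imwrite("pics/w4c.png",cv2.convertScaleAbs(np.hstack([A,b]),alpha=1.8,beta=20))
E
```

```text
pos [ 0.4728 -0.245   0.0057] yaw -52.82 shift [ 296.4 -296.1 -204.3] turn -37.82 t 7.3 w 0.0619
[ 0.8 -0.3 -0.8]
```

View pics/w4c.png

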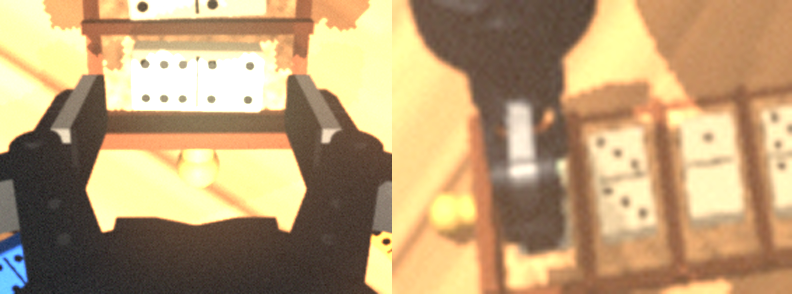

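Run:
```python
from h import *
from workcell import viewer
import pickle
o,cal0,p0,d0=pickle.load(open("w4.pkl","rb"))
def pts(cal,d):
    K=cal["K"];v,u=np.mgrid[:400,:640]
    q=np.stack([(u-K[0,2])/K[0,0]*d,-(v-K[1,2])/K[1,1]*d,-d],-1)
    return (R.from_quat(cal["orientation"]).apply(q.reshape(-1,3))+cal["position"]).reshape(400,640,3)
r=R.from_quat(o["tool_rot"])
cal=viewer.get_calibration("scene");p,d=viewer.camera("scene")
W=pts(cal,d)
for v in range(284,306,2):
    for u in (264,268): print((u,v),p[v,u],W[v,u].round(4),(r.inv().apply(W[v,u]-o["eef_pos"])*1000).round(0))
W=pts(cal0,d0); T=r.inv().apply((W-o["eef_pos"]).reshape(-1,3)).reshape(W.shape)*1000
sel=(T[...,2]>-60)&(W[...,2]>.026)&(abs(T[...,0])<14)&(abs(T[...,1])<50)&(abs(T[...,1])>25)
q=T[sel];print(len(q),q[:,2].max(),q[np.argsort(q[:,2])[-5:]].round(1))
```

```text
(264, 284) [63 51 44] [ 0.5158 -0.3003  0.1361] [   1.   70. -130.]
(268, 284) [49 36 28] [ 0.5203 -0.2964  0.1339] [   7.   70. -128.]
(264, 286) [56 44 36] [ 0.5148 -0.3001  0.129 ] [   0.   69. -123.]
(268, 286) [46 34 22] [ 0.5192 -0.296   0.1265] [   6.   69. -121.]
(264, 288) [51 39 30] [ 0.5134 -0.2995  0.1211] [  -1.   68. -115.]
(268, 288) [48 36 25] [ 0.5183 -0.2959  0.1197] [   6.   68. -114.]
(264, 290) [50 38 27] [ 0.5121 -0.299   0.1133] [  -1.   67. -108.]
(268, 290) [49 35 25] [ 0.5163 -0.2945  0.1098] [   5.   66. -104.]
(264, 292) [50 35 27] [ 0.5113 -0.299   0.1064] [  -2.   66. -101.]
(268, 292) [52 40 31] [ 0.5163 -0.2953  0.1048] [  4.  66. -99.]
(264, 294) [55 44 36] [ 0.5058 -0.2941  0.0882] [ -3.  59. -82.]
(268, 294) [52 40 30] [ 0.5122 -0.2916  0.0896] [  3.  61. -84.]
(264, 296) [53 39 27] [ 0.5077 -0.297   0.0878] [ -4.  63. -82.]
(268, 296) [53 39 30] [ 0.5138 -0.2943  0.0886] [  3.  64. -83.]
(264, 298) [51 36 26] [ 0.4961 -0.2855  0.0537] [ -6.  46. -48.]
(268, 298) [52 39 29] [ 0.4991 -0.279   0.0463] [  0.  43. -41.]
(264, 300) [88 66 46] [ 0.4954 -0.2857  0.0468] [ -7.  46. -41.]
(268, 300) [118  85  56] [ 0.4993 -0.2801  0.0413] [ -0.  44. -36.]
(264, 302) [177 125  78] [ 0.482  -0.2725  0.0077] [-9. 27. -2.]
(268, 302) [180 127  79] [ 0.4883 -0.269   0.0075] [-2. 29. -2.]
(264, 304) [166 117  72] [ 0.486  -0.2778  0.0123] [-9. 34. -7.]
(268, 304) [151 105  65] [ 0.4909 -0.2729  0.0087] [-2. 33. -3.]
3199 -27.599704965676793 [[  5.1  30.1 -28.6]
 [ -5.7  30.2 -28.6]
 [  5.6 -32.  -28.5]
 [  5.4  30.1 -28.2]
 [ -4.1  30.3 -27.6]]
```

Emit:
servo_tool(increments=[[70, [0, 0, 5], 0], [70, [0, 0, 5], 0], [70, [0, 0, 4], 0], [70, [0, 0, 3], 0], [70, [0, 0, 0], 0], [70, [0, 0, 0], 0], [70, [0, 0, 0], 0], [70, [0, 0, 0], 0], [70, [0, 0, 0], 0], [70, [0, 0, 0], 0]])

```text
clock: 8.45
eef_pos: [0.4729, -0.245, -0.0111]
tool_rot: [0.948, 0.319, 0.0, 0.0]
ft_force: [-0.8, 1.3, -0.0]
grip_width: 0.062
```

```bash
cat > tip.py <<'E'
import sys,pickle
from h import *
o,cal0,p0,d0=pickle.load(open(sys.argv[1]+".pkl","rb"))
K=cal0["K"];v,u=np.mgrid[:400,:640];d=d0
q=np.stack([(u-K[0,2])/K[0,0]*d,-(v-K[1,2])/K[1,1]*d,-d],-1)
W=(R.from_quat(cal0["orientation"]).apply(q.reshape(-1,3))+cal0["position"]).reshape(400,640,3)
r=R.from_quat(o["tool_rot"]);T=r.inv().apply((W-o["eef_pos"]).reshape(-1,3)).reshape(W.shape)*1000
for s in (-1,1):
    sel=(T[...,2]>-60)&(v>240)&(abs(T[...,0])<14)&(s*T[...,1]<50)&(s*T[...,1]>o["grip_width"]*500-3)
    q=T[sel];i=np.argsort(q[:,2])[-4:];print(q[i].round(1).tolist(),"wz",W[sel][i][:,2].round(4))
a=cv2.cvtColor(p0,cv2.COLOR_RGB2BGR)[190:330,180:460]
cv2.imwrite(f"pics/{sys.argv[1]}c.png",cv2.convertScaleAbs(cv2.resize(a,None,fx=2.5,fy=2.5,interpolation=cv2.INTER_CUBIC),alpha=1.6,beta=20))
E
python3 snap.py w5; python3 tip.py w5
```

```text
pos [ 0.4729 -0.245  -0.0111] yaw -52.82 shift [ 296.3 -296.1 -221.2] turn -37.82 t 8.45 w 0.062
[-0.8  1.3 -0. ]
[[-4.3, -49.2, -10.7], [0.4, -48.8, -10.7], [1.6, -49.3, -10.6], [-2.5, -48.0, -10.6]] wz [-0.0005 -0.0005 -0.0005 -0.0005]
[[-4.2, 48.8, -10.9], [-0.1, 49.0, -10.8], [-4.5, 47.3, -10.4], [-0.3, 49.7, -10.4]] wz [-0.0002 -0.0003 -0.0007 -0.0007]
```

View pics/w5c.png

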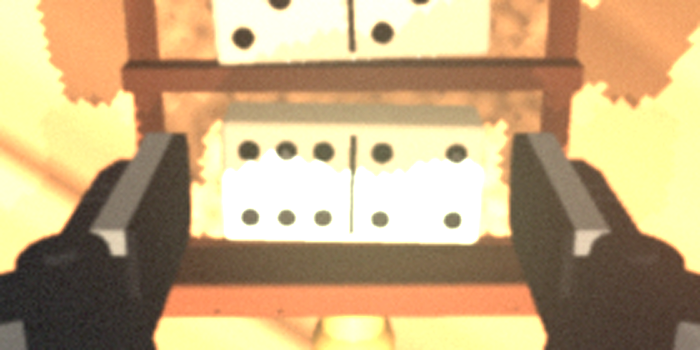

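Emit:
servo_tool(increments=[[70, [0, 0, 4], 0], [70, [0, 0, 3], 0], [70, [0, 0, 0], 0], [70, [0, 0, 0], 0], [70, [0, 0, 0], 0], [70, [0, 0, 0], 0], [70, [0, 0, 0], 0], [70, [0, 0, 0], 0], [70, [0, 0, 0], 0], [70, [0, 0, 0], 0]])

```text
clock: 9.5
eef_pos: [0.4728, -0.245, -0.0183]
tool_rot: [0.948, 0.319, 0.0, 0.0]
ft_force: [0.3, 0.1, 0.4]
grip_width: 0.0619
```

```bash
python3 snap.py w6; python3 tip.py w6
python3 - <<'E'
from h import *
import pickle
from workcell import viewer
o,cal,p,d=pickle.load(open("w6.pkl","rb"));K=cal["K"];r=R.from_quat(o["tool_rot"])
for col in (236,240,245,250,254,390):
  for v in range(238,252,2):
    Z=d[v,col]; q=np.array([(col-K[0,2])/K[0,0]*Z,-(v-K[1,2])/K[1,1]*Z,-Z]); w=R.from_quat(cal["orientation"]).apply(q)+cal["position"]
    print((col,v),p[v,col].tolist(),(r.inv().apply(w-o["eef_pos"])*1000).round(0),w[2].round(4))
p,d=viewer.camera("scene"); b=cv2.resize(cv2.cvtColor(p,cv2.COLOR_RGB2BGR)[240:320,230:330],None,fx=7,fy=7,interpolation=cv2.INTER_CUBIC)
cv2.imwrite("pics/s6.png",cv2.convertScaleAbs(b,alpha=1.8,beta=20))
E
```

```text
pos [ 0.4728 -0.245  -0.0183] yaw -52.82 shift [ 296.4 -296.1 -228.3] turn -37.82 t 9.5 w 0.0619
[0.3 0.1 0.4]
[[2.2, -48.2, -18.1], [3.3, -48.2, -18.1], [-0.1, -47.9, -18.0], [1.4, -49.0, -17.6]] wz [-0.0002 -0.0002 -0.0002 -0.0007]
[[1.5, 49.5, -17.9], [2.4, 48.5, -17.4], [5.2, 47.8, -17.3], [-0.5, 47.2, -17.2]] wz [-0.0004 -0.0009 -0.001  -0.001 ]
(236, 238) [84, 47, 30] [ 10. -42. -25.] 0.0066
(236, 240) [80, 44, 28] [  9. -42. -25.] 0.0065
(236, 242) [76, 42, 28] [  8. -42. -24.] 0.0062
(236, 244) [75, 45, 29] [  6. -42. -23.] 0.0052
(236, 246) [71, 48, 35] [  6. -42. -25.] 0.0065
(236, 248) [74, 61, 49] [ 12. -38. -39.] 0.0205
(236, 250) [72, 62, 51] [ 11. -38. -41.] 0.0223
(240, 238) [74, 43, 25] [ 10. -40. -25.] 0.0068
(240, 240) [72, 42, 26] [  9. -40. -24.] 0.0057
(240, 242) [73, 47, 34] [  8. -40. -24.] 0.0059
(240, 244) [73, 64, 53] [ 11. -38. -34.] 0.0154
(240, 246) [76, 67, 57] [ 12. -37. -37.] 0.019
(240, 248) [74, 64, 54] [ 11. -37. -38.] 0.0197
(240, 250) [75, 68, 57] [ 12. -35. -42.] 0.0237
(245, 238) [151, 102, 60] [ 11. -37. -27.] 0.0084
(245, 240) [151, 101, 61] 
[... 581 characters left out ...]
10. -32. -38.] 0.0199
(254, 238) [149, 101, 61] [ 11. -33. -27.] 0.0084
(254, 240) [145, 100, 62] [ 10. -33. -27.] 0.0086
(254, 242) [130, 89, 55] [ 10. -32. -28.] 0.0099
(254, 244) [83, 58, 38] [ 10. -32. -30.] 0.0121
(254, 246) [63, 46, 30] [  9. -32. -30.] 0.0122
(254, 248) [51, 38, 23] [  7. -32. -30.] 0.0119
(254, 250) [49, 38, 26] [  7. -32. -31.] 0.0127
(390, 238) [126, 85, 52] [ 11.  33. -27.] 0.0088
(390, 240) [129, 90, 55] [  9.  33. -25.] 0.0072
(390, 242) [103, 74, 45] [  9.  33. -26.] 0.0081
(390, 244) [58, 48, 36] [ 12.  31. -35.] 0.0165
(390, 246) [49, 39, 29] [ 12.  31. -37.] 0.019
(390, 248) [45, 37, 25] [ 11.  30. -39.] 0.0204
(390, 250) [49, 39, 29] [ 11.  30. -40.] 0.0222
```

View pics/s6.png

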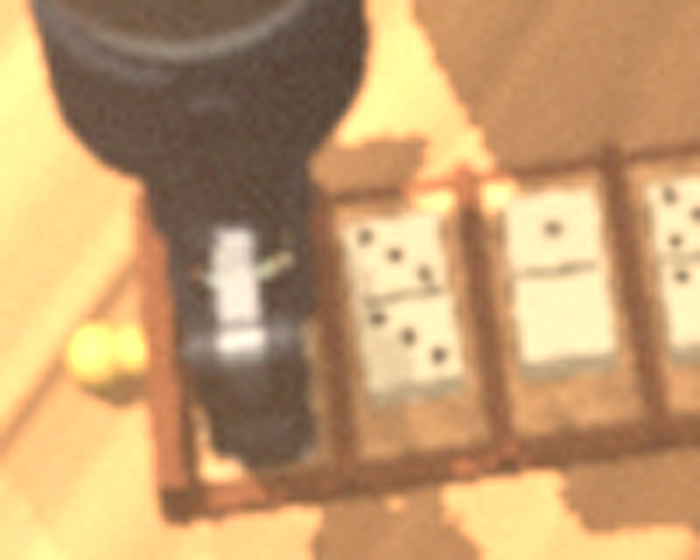

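Emit:
servo_tool(increments=[[90, [0, 0, 0], 0], [100, [0, 0, 0], 0], [110, [0, 0, 0], 0], [130, [0, 0, 0], 0], [160, [0, 0, 0], 0], [160, [0, 0, 0], 0], [160, [0, 0, 0], 0], [160, [0, 0, 0], 0], [160, [0, 0, 0], 0], [160, [0, 0, 0], 0]])

```text
clock: 10.6
eef_pos: [0.4733, -0.2452, -0.0171]
tool_rot: [0.948, 0.319, 0.001, 0.0]
ft_force: [-1.3, 0.1, 7.8]
grip_width: 0.0488
```

```bash
python3 snap.py w7; python3 tip.py w7
```

```text
pos [ 0.4733 -0.2452 -0.0171] yaw -52.82 shift [ 296.2 -296.2 -227.3] turn -37.82 t 10.6 w 0.0488
[-1.3  0.1  7.8]
[[5.0, -47.8, -16.8], [3.3, -48.5, -16.8], [-0.8, -48.8, -16.7], [4.2, -48.0, -16.3]] wz [-0.0004 -0.0004 -0.0005 -0.0009]
[[-7.3, 47.0, -16.4], [-0.3, 49.6, -16.4], [3.5, 49.3, -16.1], [0.7, 49.0, -16.1]] wz [-0.0007 -0.0007 -0.001  -0.001 ]
```

View pics/w7c.png

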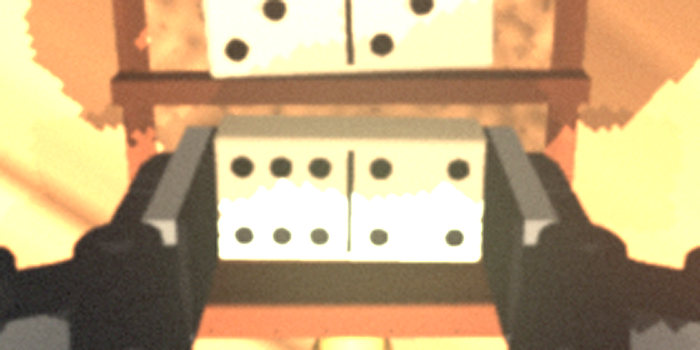

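Emit:
servo_tool(increments=[[160, [0, 0, -5], 0], [160, [0, 0, -15], 0], [160, [0, 0, -25], 0], [160, [0, 0, -30], 0], [160, [0, 0, -25], 0], [160, [0, 0, 0], 0], [160, [0, 0, 0], 0], [160, [0, 0, 0], 0], [160, [0, 0, 0], 0], [160, [0, 0, 0], 0]])

```text
clock: 11.65
eef_pos: [0.472, -0.2446, 0.0805]
tool_rot: [0.948, 0.319, -0.001, -0.001]
ft_force: [0.2, -0.6, -0.3]
grip_width: 0.0487
```

```bash
cat > next.py <<'E'
import sys
from h import *
from workcell import status
Y=np.radians(-104.9)
D={"a":-.06,"c":-.02,"d":.02,"b":.06}
S={"a":([.4728,-.2449],-52.8),"c":([.5019,-.2216],-50.4),"d":([.5341,-.1959],-54.7),"b":([.5657,-.1739],-54.8)}
z=float(sys.argv[3])
o=status.get_obs()
if sys.argv[1]=="box":
    y=D[sys.argv[2]];go(o,[.5315+y*np.cos(Y),.172+y*np.sin(Y),z],-14.9)
else:
    p,a=S[sys.argv[2]];go(o,p+[z],a)
E
python3 next.py box a .08; python3 snap.py w8
python3 - <<'E'
from h import *
from workcell import viewer
cal=viewer.get_calibration("scene");d=np.load("scene0.npy");K=cal["K"]
v,u=np.mgrid[190:232,345:392];Z=d[190:232,345:392]
q=np.stack([(u-K[0,2])/K[0,0]*Z,-(v-K[1,2])/K[1,1]*Z,-Z],-1).reshape(-1,3)
W=R.from_quat(cal["orientation"]).apply(q)+cal["position"];print("bowl top",W[:,2].max())
E
```

```text
pos [ 0.472  -0.2446  0.0805] yaw -52.82 shift [ 346.5 -332.8    0.9] turn -37.92 t 11.65 w 0.0487
pos [ 0.472  -0.2446  0.0805] yaw -52.82 shift [ 296.6 -295.5 -129.2] turn -37.82 t 11.65 w 0.0487
[ 0.2 -0.6 -0.3]
bowl top 0.790370076132653
```

View pics/w8.png

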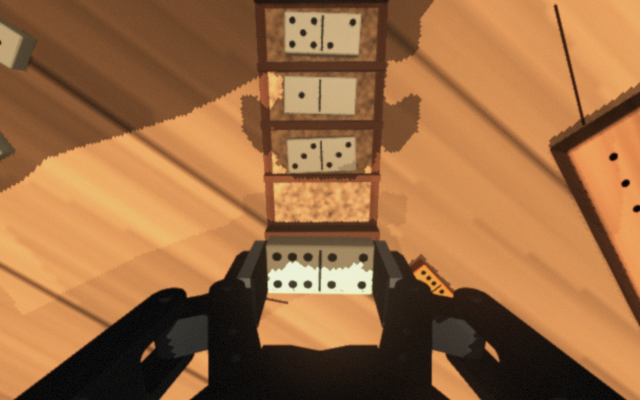

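Emit:
servo_tool(increments=[[160, [34.6, -33.3, 0], 0], [160, [34.6, -33.3, 0], 0], [160, [34.6, -33.3, 0], 0], [160, [34.6, -33.3, 0], 0], [160, [34.6, -33.3, 0], 0], [160, [34.6, -33.3, 0], 0], [160, [34.6, -33.3, 0], 0], [160, [34.6, -33.3, 0], 0], [160, [34.6, -33.3, 0], 0], [160, [34.6, -33.3, 0], 0]])

```text
clock: 12.7
eef_pos: [0.547, 0.2314, 0.0813]
tool_rot: [0.948, 0.319, -0.0, 0.0]
ft_force: [0.5, 0.5, -1.0]
grip_width: 0.0481
```

Emit:
servo_tool(increments=[[160, [0, 0, 0], -7.6], [160, [0, 0, 0], -7.6], [160, [0, 0, 0], -7.6], [160, [0, 0, 0], -7.6], [160, [0, 0, 0], -7.5], [160, [0, 0, 0], 0], [160, [0, 0, 0], 0], [160, [0, 0, 0], 0], [160, [0, 0, 0], 0], [160, [0, 0, 0], 0]])

```text
clock: 13.7
eef_pos: [0.5472, 0.2294, 0.0817]
tool_rot: [0.793, 0.609, -0.0, -0.0]
ft_force: [0.7, 0.2, -0.7]
grip_width: 0.0486
```

```bash
python3 next.py box a -.014; python3 snap.py w9
```

```text
pos [0.5472 0.2294 0.0817] yaw -14.96 shift [ 0.5 -0.4 95.7] turn -0.06 t 13.7 w 0.0486
pos [0.5472 0.2294 0.0817] yaw -14.96 shift [ -61.8   -1.3 -128.3] turn 0.04 t 13.7 w 0.0486
[ 0.7  0.2 -0.7]
```

View pics/w9.png

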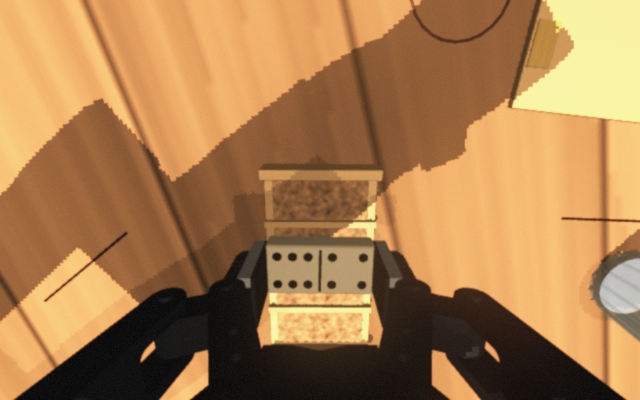

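Emit:
servo_tool(increments=[[160, [0.5, -0.4, 35], 0], [160, [0, 0, 30], 0], [160, [0, 0, 12], 0], [160, [0, 0, 8], 0], [160, [0, 0, 5], 0], [160, [0, 0, 3], 0], [160, [0, 0, 2], 0], [160, [0, 0, 0], 0], [160, [0, 0, 0], 0], [160, [0, 0, 0], 0]])

```text
clock: 14.75
eef_pos: [0.5474, 0.2302, -0.0127]
tool_rot: [0.793, 0.609, 0.0, 0.0]
ft_force: [0.2, -0.9, -0.3]
grip_width: 0.0487
```

```bash
python3 next.py box a -.014; python3 snap.py w10; python3 tip.py w10
```

```text
pos [ 0.5474  0.2302 -0.0127] yaw -14.92 shift [-0.3 -0.4  1.3] turn -0.02 t 14.75 w 0.0487
pos [ 0.5474  0.2302 -0.0127] yaw -14.92 shift [ -62.5   -1.1 -222.8] turn 0.08 t 14.75 w 0.0487
[ 0.2 -0.9 -0.3]
[[-1.3, -47.7, -12.1], [-3.1, -47.3, -12.1], [2.7, -49.5, -11.9], [-7.5, -47.7, -11.7]] wz [-0.0007 -0.0007 -0.0009 -0.0011]
[[-6.6, 47.4, -12.2], [-3.2, 47.8, -11.9], [-8.8, 47.2, -11.6], [-4.6, 47.4, -11.6]] wz [-0.0005 -0.0009 -0.0011 -0.0011]
```

View pics/w10c.png

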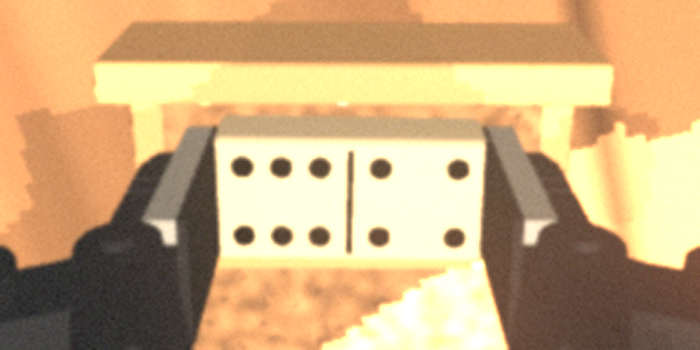

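Emit:
servo_tool(increments=[[160, [0, 0, 2], 0], [160, [0, 0, 1], 0], [160, [0, 0, 0], 0], [95, [0, 0, 0], 0], [85, [0, 0, 0], 0], [70, [0, 0, 0], 0], [70, [0, 0, 0], 0], [70, [0, 0, 0], 0], [70, [0, 0, -10], 0], [70, [0, 0, -40], 0]])

```text
clock: 15.8
eef_pos: [0.5431, 0.2284, 0.0302]
tool_rot: [0.793, 0.609, -0.005, -0.001]
ft_force: [0.3, -0.3, -0.7]
grip_width: 0.0621
```

```bash
python3 next.py rack c .085; python3 snap.py w11
```

```text
pos [0.5431 0.2284 0.0302] yaw -14.92 shift [-445.7   75.6  -52.6] turn 35.48 t 15.8 w 0.0621
pos [0.5431 0.2284 0.0302] yaw -14.92 shift [ -60.9    0.9 -179.4] turn 0.08 t 15.8 w 0.0621
[ 0.3 -0.3 -0.7]
```

View pics/w11.png

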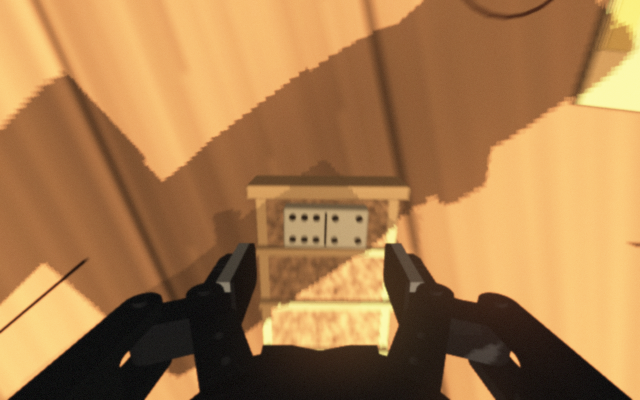

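Emit:
servo_tool(increments=[[70, [0, 0, -49], 0], [70, [-45, 7.6, 0], 0], [70, [-45, 7.6, 0], 0], [70, [-45, 7.6, 0], 0], [70, [-45, 7.6, 0], 0], [70, [-45, 7.6, 0], 0], [70, [-45, 7.6, 0], 0], [70, [-45, 7.6, 0], 0], [70, [-45, 7.6, 0], 0], [70, [-45, 7.6, 0], 0]])

```text
clock: 16.85
eef_pos: [0.5089, -0.181, 0.0839]
tool_rot: [0.793, 0.609, 0.001, 0.001]
ft_force: [1.7, -0.1, -1.1]
grip_width: 0.062
```

Emit:
servo_tool(increments=[[70, [-41, 8, 0], 0], [70, [0, 0, 0], 7.1], [70, [0, 0, 0], 7.1], [70, [0, 0, 0], 7.1], [70, [0, 0, 0], 7.1], [70, [0, 0, 0], 7.1], [70, [0, 0, 0], 0], [70, [0, 0, 0], 0], [70, [0, 0, 0], 0], [70, [0, 0, 0], 0]])

```text
clock: 17.85
eef_pos: [0.506, -0.2206, 0.0829]
tool_rot: [0.941, 0.339, 0.0, 0.0]
ft_force: [0.4, 0.5, 0.2]
grip_width: 0.0619
```

```bash
python3 next.py rack c -.0165; python3 snap.py w12
python3 - <<'E'
from h import *
import pickle
o,cal,p,d=pickle.load(open("w12.pkl","rb"))
hsv=cv2.cvtColor(p,cv2.COLOR_RGB2HSV)
m=((hsv[...,1]<90)&(hsv[...,2]>90)).astype(np.uint8)
for c in blobs(m,500):
    r=cv2.minAreaRect(c); q=ray(cal,cv2.boxPoints(r),.02); ce=q.mean(0)
    e=sorted([(np.linalg.norm(q[i]-q[(i+1)%4]),i) for i in range(4)]); v=q[(e[-1][1]+1)%4]-q[e[-1][1]]
    print(np.round(r[0]),ce.round(4),"size",e[0][0].round(4),e[-1][0].round(4),"dir",np.degrees(np.arctan2(v[1],v[0])).round(1)%180)
E
```

```text
pos [ 0.506  -0.2206  0.0829] yaw -50.36 shift [-3.8 -1.9 99.4] turn 0.04 t 17.85 w 0.0619
pos [ 0.506  -0.2206  0.0829] yaw -50.36 shift [ 267.7 -285.5 -127.2] turn -35.36 t 17.85 w 0.0619
[0.4 0.5 0.2]
[319. 208.] [ 0.502  -0.2221  0.02  ] size 0.0252 0.05 dir 129.6
[319. 164.] [ 0.529  -0.1999  0.02  ] size 0.0121 0.0492 dir 125.7
```

View pics/w12.png

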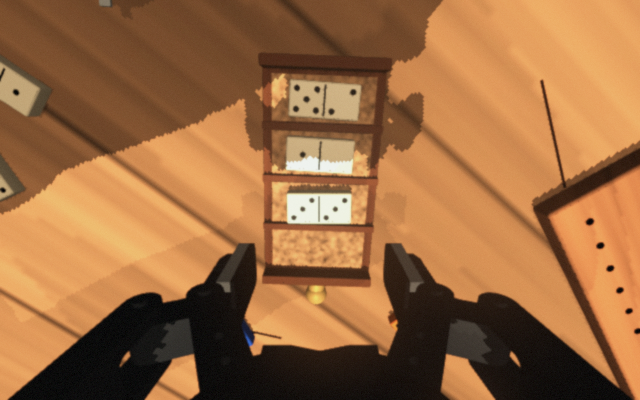

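Emit:
servo_tool(increments=[[70, [-3.8, -1.8, 0], 0], [70, [0, 0, 30], 0], [70, [0, 0, 30], 0], [70, [0, 0, 16], 0], [70, [0, 0, 10], 0], [70, [0, 0, 7], 0], [70, [0, 0, 5], 0], [70, [0, 0, 1], 0], [70, [0, 0, 0], 0], [70, [0, 0, 0], 0]])

```text
clock: 18.9
eef_pos: [0.5025, -0.222, -0.0155]
tool_rot: [0.941, 0.339, 0.001, 0.001]
ft_force: [0.2, 0.1, -1.1]
grip_width: 0.0618
```

Emit:
servo_tool(increments=[[90, [0, 0, 0], 0], [100, [0, 0, 0], 0], [110, [0, 0, 0], 0], [130, [0, 0, 0], 0], [160, [0, 0, 0], 0], [160, [0, 0, 0], 0], [160, [0, 0, 0], 0], [160, [0, 0, -5], 0], [160, [0, 0, -15], 0], [160, [0, 0, -30], 0]])

```text
clock: 19.9
eef_pos: [0.4994, -0.2206, 0.0318]
tool_rot: [0.941, 0.339, -0.002, -0.002]
ft_force: [-0.1, -0.2, -0.2]
grip_width: 0.0483
```

Emit:
servo_tool(increments=[[160, [0, 0, -30], 0], [160, [0, 0, -20], 0], [160, [0, 0, 0], 0], [160, [0, 0, 0], 0], [160, [0, 0, 0], 0], [160, [0, 0, 0], 0], [160, [0, 0, 0], 0], [160, [0, 0, 0], 0], [160, [0, 0, 0], 0], [160, [0, 0, 0], 0]])

```text
clock: 20.9
eef_pos: [0.5018, -0.2217, 0.0836]
tool_rot: [0.941, 0.339, -0.0, -0.0]
ft_force: [-0.3, 1.1, 0.7]
grip_width: 0.048
```

```bash
python3 next.py box c .083; python3 snap.py w13
```

```text
pos [ 0.5018 -0.2217  0.0836] yaw -50.42 shift [ 290.  -296.1    0.6] turn -35.52 t 20.9 w 0.048
pos [ 0.5018 -0.2217  0.0836] yaw -50.42 shift [ 271.2 -283.9 -126.4] turn -35.42 t 20.9 w 0.048
[-0.3  1.1  0.7]
```

View pics/w13.png

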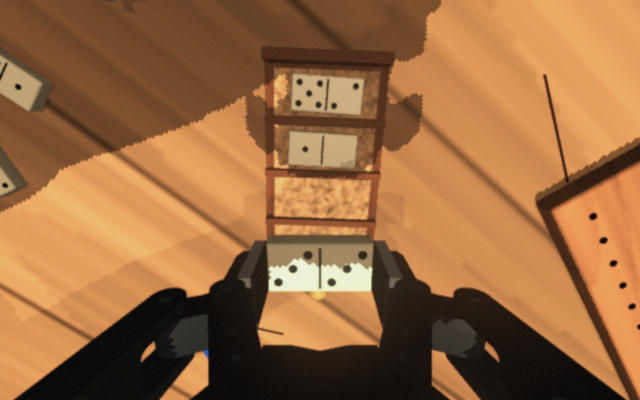

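Emit:
servo_tool(increments=[[160, [32.2, -32.9, 0], 0], [160, [32.2, -32.9, 0], 0], [160, [32.2, -32.9, 0], 0], [160, [32.2, -32.9, 0], 0], [160, [32.2, -32.9, 0], 0], [160, [32.2, -32.9, 0], 0], [160, [32.2, -32.9, 0], 0], [160, [32.2, -32.9, 0], 0], [160, [32.2, -32.9, 0], 0], [160, [0, 0, 0], -7.1]])

```text
clock: 21.95
eef_pos: [0.5371, 0.1973, 0.084]
tool_rot: [0.916, 0.401, 0.002, -0.001]
ft_force: [-0.2, -0.9, -0.5]
grip_width: 0.0481
```

Emit:
servo_tool(increments=[[160, [0, 0, 0], -7.1], [160, [0, 0, 0], -7.1], [160, [0, 0, 0], -7.1], [160, [0, 0, 0], -7.1], [160, [0, 0, 0], 0], [160, [0, 0, 0], 0], [160, [0, 0, 0], 0], [160, [0, 0, 0], 0], [160, [0, 0, 0], 0], [160, [0, 0, 0], 0]])

```text
clock: 22.95
eef_pos: [0.5366, 0.1912, 0.0837]
tool_rot: [0.793, 0.609, 0.0, 0.0]
ft_force: [-0.1, 0.8, -0.1]
grip_width: 0.0485
```

```bash
python3 next.py box c -.0155; python3 snap.py w14
```

```text
pos [0.5366 0.1912 0.0837] yaw -14.95 shift [ 0.2  0.  99.2] turn -0.05 t 22.95 w 0.0485
pos [0.5366 0.1912 0.0837] yaw -14.95 shift [ -22.1   -0.9 -126.3] turn 0.05 t 22.95 w 0.0485
[-0.1  0.8 -0.1]
```

View pics/w14.png

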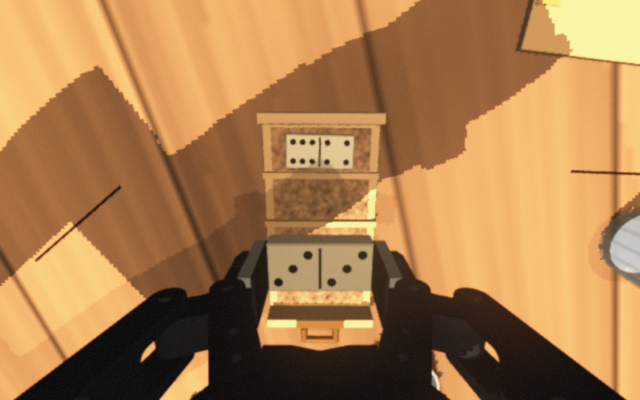

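Emit:
servo_tool(increments=[[160, [0, 0, 35], 0], [160, [0, 0, 30], 0], [160, [0, 0, 12], 0], [160, [0, 0, 8], 0], [160, [0, 0, 6], 0], [160, [0, 0, 4], 0], [160, [0, 0, 3], 0], [160, [0, 0, 1], 0], [160, [0, 0, 0], 0], [160, [0, 0, 0], 0]])

```text
clock: 24.0
eef_pos: [0.5369, 0.1913, -0.0148]
tool_rot: [0.793, 0.609, 0.0, 0.0]
ft_force: [0.3, -0.6, -0.6]
grip_width: 0.0479
```

Emit:
servo_tool(increments=[[95, [0, 0, 0], 0], [85, [0, 0, 0], 0], [70, [0, 0, 0], 0], [70, [0, 0, 0], 0], [70, [0, 0, -10], 0], [70, [0, 0, -40], 0], [70, [0, 0, -49], 0], [70, [0, 0, 0], 0], [70, [0, 0, 0], 0], [70, [0, 0, 0], 0]])

```text
clock: 25.0
eef_pos: [0.5358, 0.1909, 0.0832]
tool_rot: [0.793, 0.609, -0.001, -0.0]
ft_force: [-0.7, 0.3, -0.7]
grip_width: 0.0621
```

```bash
python3 next.py rack d .083; python3 snap.py w15
```

```text
pos [0.5358 0.1909 0.0832] yaw -14.92 shift [-374.2   97.9    0.4] turn 39.78 t 25.0 w 0.0621
pos [0.5358 0.1909 0.0832] yaw -14.92 shift [ -21.8   -0.4 -126.7] turn 0.08 t 25.0 w 0.0621
[-0.7  0.3 -0.7]
```

View pics/w15.png

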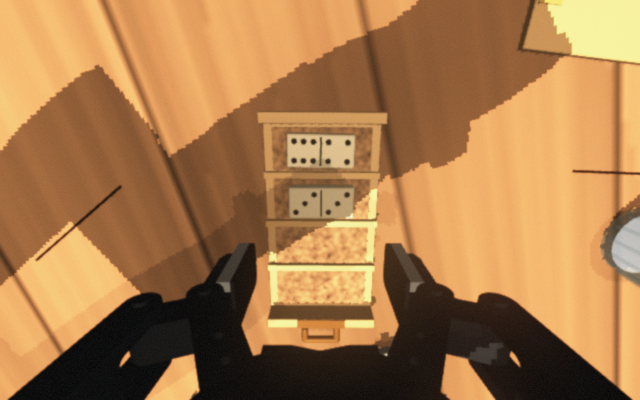

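Emit:
servo_tool(increments=[[70, [-46.8, 12.2, 0], 0], [70, [-46.8, 12.2, 0], 0], [70, [-46.8, 12.2, 0], 0], [70, [-46.8, 12.2, 0], 0], [70, [-46.8, 12.2, 0], 0], [70, [-46.8, 12.2, 0], 0], [70, [-46.8, 12.2, 0], 0], [70, [-46.8, 12.2, 0], 0], [70, [0, 0, 0], 8], [70, [0, 0, 0], 8]])

```text
clock: 26.05
eef_pos: [0.5328, -0.1975, 0.0816]
tool_rot: [0.872, 0.489, -0.001, -0.001]
ft_force: [-0.6, 0.2, 0.2]
grip_width: 0.0618
```

Emit:
servo_tool(increments=[[70, [0, 0, 0], 8], [70, [0, 0, 0], 8], [70, [0, 0, 0], 7.8], [70, [0, 0, 0], 0], [70, [0, 0, 0], 0], [70, [0, 0, 0], 0], [70, [0, 0, 0], 0], [70, [0, 0, 0], 0], [70, [0, 0, 0], 0], [70, [0, 0, 0], 0]])

```text
clock: 27.05
eef_pos: [0.5345, -0.1957, 0.0838]
tool_rot: [0.953, 0.303, 0.0, 0.0]
ft_force: [0.7, -0.7, 0.4]
grip_width: 0.0623
```

```bash
python3 next.py rack d -.016; python3 snap.py w16
```

```text
pos [ 0.5345 -0.1957  0.0838] yaw -54.71 shift [-0.4 -0.1 99.8] turn -0.01 t 27.05 w 0.0623
pos [ 0.5345 -0.1957  0.0838] yaw -54.71 shift [ 207.6 -301.1 -126.2] turn -39.71 t 27.05 w 0.0623
[ 0.7 -0.7  0.4]
```

View pics/w16.png

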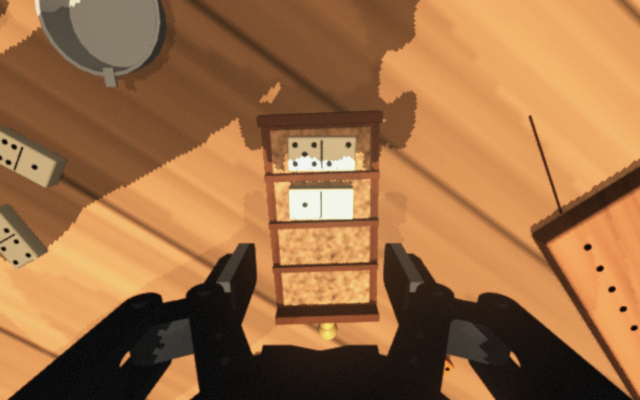

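Emit:
servo_tool(increments=[[70, [-0.4, 0, 30], 0], [70, [0, 0, 30], 0], [70, [0, 0, 16], 0], [70, [0, 0, 10], 0], [70, [0, 0, 7], 0], [70, [0, 0, 5], 0], [70, [0, 0, 1.5], 0], [70, [0, 0, 0], 0], [70, [0, 0, 0], 0], [90, [0, 0, 0], 0]])

```text
clock: 28.1
eef_pos: [0.5347, -0.1961, -0.0151]
tool_rot: [0.953, 0.303, 0.001, 0.0]
ft_force: [-0.1, -0.0, 0.4]
grip_width: 0.0551
```

Emit:
servo_tool(increments=[[100, [0, 0, 0], 0], [110, [0, 0, 0], 0], [130, [0, 0, 0], 0], [160, [0, 0, 0], 0], [160, [0, 0, 0], 0], [160, [0, 0, 0], 0], [160, [0, 0, -5], 0], [160, [0, 0, -15], 0], [160, [0, 0, -30], 0], [160, [0, 0, -30], 0]])

```text
clock: 29.1
eef_pos: [0.5331, -0.1956, 0.0641]
tool_rot: [0.953, 0.303, -0.001, -0.001]
ft_force: [-0.1, 0.1, 0.2]
grip_width: 0.0486
```

Emit:
servo_tool(increments=[[160, [0, 0, -20], 0], [160, [0, 0, 0], 0], [160, [0, 0, 0], 0], [160, [0, 0, 0], 0], [160, [0, 0, 0], 0], [160, [0, 0, 0], 0], [160, [0, 0, 0], 0], [160, [0, 0, 0], 0], [160, [0, 0, 0], 0], [160, [0, 0, 0], 0]])

```text
clock: 30.1
eef_pos: [0.5342, -0.1959, 0.0842]
tool_rot: [0.953, 0.303, 0.0, 0.0]
ft_force: [0.0, -0.2, -0.5]
grip_width: 0.0481
```

```bash
python3 next.py box d .083; python3 snap.py w17
```

```text
pos [ 0.5342 -0.1959  0.0842] yaw -54.72 shift [ 195.  -289.1    1.2] turn -39.82 t 30.1 w 0.0481
pos [ 0.5342 -0.1959  0.0842] yaw -54.72 shift [ 207.9 -301.1 -125.8] turn -39.72 t 30.1 w 0.0481
[ 0.  -0.2 -0.5]
```

View pics/w17.png

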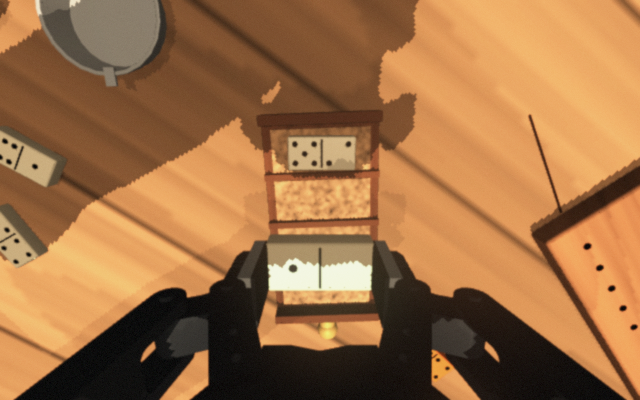

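Emit:
servo_tool(increments=[[160, [24.4, -36.1, 0], 0], [160, [24.4, -36.1, 0], 0], [160, [24.4, -36.1, 0], 0], [160, [24.4, -36.1, 0], 0], [160, [24.4, -36.1, 0], 0], [160, [24.4, -36.1, 0], 0], [160, [24.4, -36.1, 0], 0], [160, [24.4, -36.1, 0], 0], [160, [0, 0, 0], -8], [160, [0, 0, 0], -8]])

```text
clock: 31.15
eef_pos: [0.5265, 0.1545, 0.0842]
tool_rot: [0.9, 0.437, 0.0, 0.0]
ft_force: [0.2, 0.5, -0.8]
grip_width: 0.0484
```

Emit:
servo_tool(increments=[[160, [0, 0, 0], -8], [160, [0, 0, 0], -8], [160, [0, 0, 0], -7.8], [160, [0, 0, 0], 0], [160, [0, 0, 0], 0], [160, [0, 0, 0], 0], [160, [0, 0, 0], 0], [160, [0, 0, 0], 0], [160, [0, 0, 0], 0], [160, [0, 0, 0], 0]])

```text
clock: 32.15
eef_pos: [0.5267, 0.1525, 0.0842]
tool_rot: [0.793, 0.609, -0.0, 0.0]
ft_force: [-0.4, -0.3, 0.2]
grip_width: 0.0483
```

```bash
python3 next.py box d -.0155; python3 snap.py w18
```

```text
pos [0.5267 0.1525 0.0842] yaw -14.94 shift [ 0.  -0.4 99.7] turn -0.04 t 32.15 w 0.0483
pos [0.5267 0.1525 0.0842] yaw -14.94 shift [  17.7   -1.3 -125.8] turn 0.06 t 32.15 w 0.0483
[-0.4 -0.3  0.2]
```

View pics/w18.png

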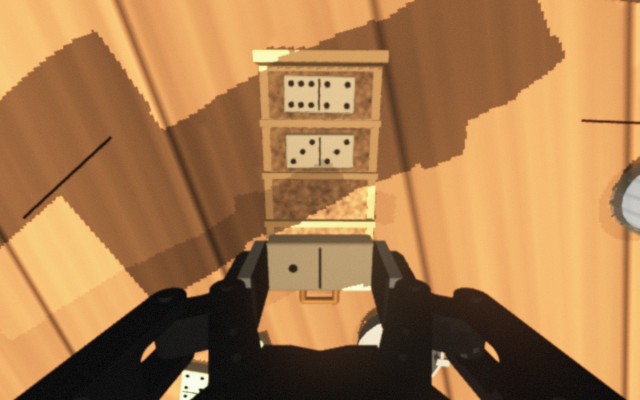

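Emit:
servo_tool(increments=[[160, [0, -0.3, 35], 0], [160, [0, 0, 30], 0], [160, [0, 0, 12], 0], [160, [0, 0, 8], 0], [160, [0, 0, 6], 0], [160, [0, 0, 4], 0], [160, [0, 0, 3], 0], [160, [0, 0, 1.5], 0], [160, [0, 0, 0], 0], [160, [0, 0, 0], 0]])

```text
clock: 33.2
eef_pos: [0.5267, 0.1527, -0.0149]
tool_rot: [0.793, 0.609, 0.0, 0.0]
ft_force: [0.5, -0.3, 0.2]
grip_width: 0.0485
```

Emit:
servo_tool(increments=[[95, [0, 0, 0], 0], [85, [0, 0, 0], 0], [70, [0, 0, 0], 0], [70, [0, 0, 0], 0], [70, [0, 0, -10], 0], [70, [0, 0, -40], 0], [70, [0, 0, -49], 0], [70, [0, 0, 0], 0], [70, [0, 0, 0], 0], [70, [0, 0, 0], 0]])

```text
clock: 34.2
eef_pos: [0.5257, 0.1524, 0.0833]
tool_rot: [0.793, 0.609, -0.001, -0.0]
ft_force: [-0.5, -0.2, -1.1]
grip_width: 0.0621
```

```bash
python3 next.py rack b .083; python3 snap.py w19
```

```text
pos [0.5257 0.1524 0.0833] yaw -14.92 shift [-3.050e+02  1.227e+02  3.000e-01] turn 39.88 t 34.2 w 0.0621
pos [0.5257 0.1524 0.0833] yaw -14.92 shift [  18.    -0.5 -126.7] turn 0.08 t 34.2 w 0.0621
[-0.5 -0.2 -1.1]
```

View pics/w19.png

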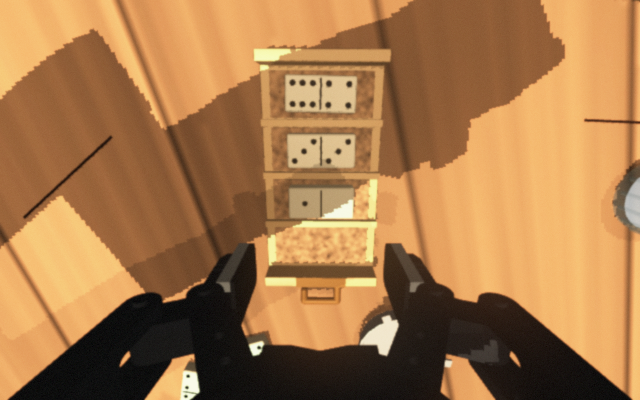

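d is in. Now b: 7 rows of (-43.5, 17.5), turn 39.9.

Emit:
servo_tool(increments=[[70, [-43.5, 17.5, 0], 0], [70, [-43.5, 17.5, 0], 0], [70, [-43.5, 17.5, 0], 0], [70, [-43.5, 17.5, 0], 0], [70, [-43.5, 17.5, 0], 0], [70, [-43.5, 17.5, 0], 0], [70, [-43.5, 17.5, 0], 0], [70, [0, 0, 0], 8], [70, [0, 0, 0], 8], [70, [0, 0, 0], 8]])

```text
clock: 35.25
eef_pos: [0.5648, -0.1736, 0.0815]
tool_rot: [0.904, 0.428, -0.002, -0.001]
ft_force: [0.0, -0.0, 0.6]
grip_width: 0.0621
```

Emit:
servo_tool(increments=[[70, [0, 0, 0], 8], [70, [0, 0, 0], 7.9], [70, [0, 0, 0], 0], [70, [0, 0, 0], 0], [70, [0, 0, 0], 0], [70, [0, 0, 0], 0], [70, [0, 0, 0], 0], [70, [0, 0, 0], 0], [70, [0, 0, 0], 0], [70, [0, 0, 0], 0]])

```text
clock: 36.25
eef_pos: [0.5664, -0.1731, 0.0838]
tool_rot: [0.953, 0.302, 0.0, 0.0]
ft_force: [0.9, 0.5, 0.7]
grip_width: 0.0617
```

```bash
python3 next.py rack b -.016; python3 snap.py w20
```

```text
pos [ 0.5664 -0.1731  0.0838] yaw -54.81 shift [-1.   0.2 99.8] turn -0.01 t 36.25 w 0.0617
pos [ 0.5664 -0.1731  0.0838] yaw -54.81 shift [ 168.  -301.4 -126.2] turn -39.81 t 36.25 w 0.0617
[0.9 0.5 0.7]
```

View pics/w20.png

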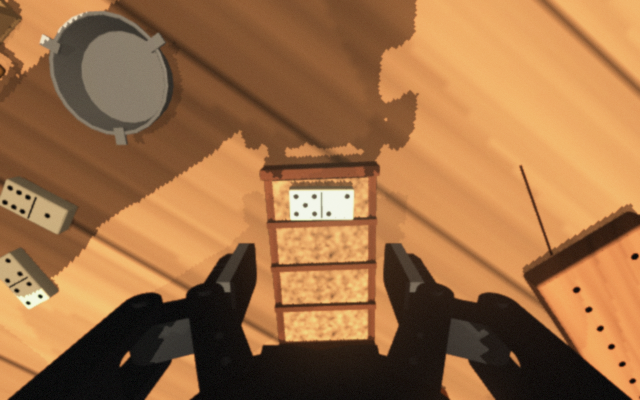

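Emit:
servo_tool(increments=[[70, [-1, 0, 30], 0], [70, [0, 0, 30], 0], [70, [0, 0, 16], 0], [70, [0, 0, 10], 0], [70, [0, 0, 7], 0], [70, [0, 0, 5], 0], [70, [0, 0, 1.5], 0], [70, [0, 0, 0], 0], [70, [0, 0, 0], 0], [90, [0, 0, 0], 0]])

```text
clock: 37.3
eef_pos: [0.5661, -0.1739, -0.0151]
tool_rot: [0.953, 0.302, 0.001, 0.0]
ft_force: [0.2, -0.2, 0.5]
grip_width: 0.0552
```

Emit:
servo_tool(increments=[[100, [0, 0, 0], 0], [110, [0, 0, 0], 0], [130, [0, 0, 0], 0], [160, [0, 0, 0], 0], [160, [0, 0, 0], 0], [160, [0, 0, 0], 0], [160, [0, 0, -5], 0], [160, [0, 0, -15], 0], [160, [0, 0, -30], 0], [160, [0, 0, -30], 0]])

```text
clock: 38.3
eef_pos: [0.5644, -0.1733, 0.064]
tool_rot: [0.953, 0.302, -0.001, -0.001]
ft_force: [0.3, 0.4, -0.2]
grip_width: 0.0485
```

Emit:
servo_tool(increments=[[160, [0, 0, -25], 0], [160, [0, 0, 0], 0], [160, [0, 0, 0], 0], [160, [0, 0, 0], 0], [160, [0, 0, 0], 0], [160, [0, 0, 0], 0], [160, [0, 0, 0], 0], [160, [0, 0, 0], 0], [160, [0, 0, 0], 0], [160, [0, 0, 0], 0]])

```text
clock: 39.3
eef_pos: [0.5656, -0.1738, 0.0892]
tool_rot: [0.953, 0.302, 0.0, 0.0]
ft_force: [-0.1, 0.5, -0.1]
grip_width: 0.0485
```

```bash
python3 next.py box b .088; python3 snap.py w21
```

```text
pos [ 0.5656 -0.1738  0.0892] yaw -54.82 shift [ 125.3 -263.7    1.2] turn -39.92 t 39.3 w 0.0485
pos [ 0.5656 -0.1738  0.0892] yaw -54.82 shift [ 169.  -301.5 -120.8] turn -39.82 t 39.3 w 0.0485
[-0.1  0.5 -0.1]
```

View pics/w21.png

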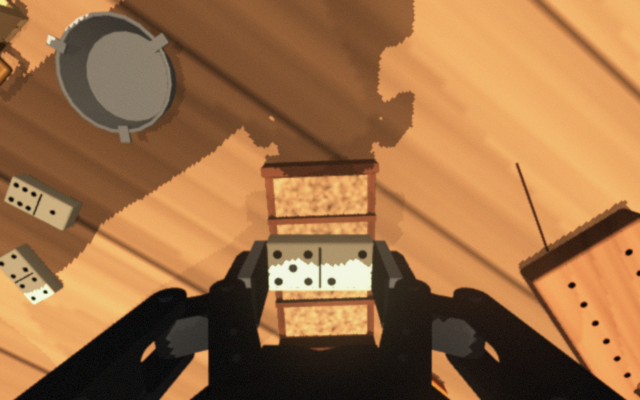

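Emit:
servo_tool(increments=[[160, [17.9, -37.7, 0], 0], [160, [17.9, -37.7, 0], 0], [160, [17.9, -37.7, 0], 0], [160, [17.9, -37.7, 0], 0], [160, [17.9, -37.7, 0], 0], [160, [17.9, -37.7, 0], 0], [160, [17.9, -37.7, 0], 0], [160, [0, 0, 0], -8], [160, [0, 0, 0], -8], [160, [0, 0, 0], -8]])

```text
clock: 40.35
eef_pos: [0.5159, 0.115, 0.0894]
tool_rot: [0.868, 0.497, 0.0, 0.0]
ft_force: [0.7, 0.5, 0.3]
grip_width: 0.0483
```

Emit:
servo_tool(increments=[[160, [0, 0, 0], -8], [160, [0, 0, 0], -7.9], [160, [0, 0, 0], 0], [160, [0, 0, 0], 0], [160, [0, 0, 0], 0], [160, [0, 0, 0], 0], [160, [0, 0, 0], 0], [160, [0, 0, 0], 0], [160, [0, 0, 0], 0], [160, [0, 0, 0], 0]])

```text
clock: 41.35
eef_pos: [0.5159, 0.1142, 0.0892]
tool_rot: [0.793, 0.609, -0.0, -0.0]
ft_force: [-0.1, -0.4, -0.0]
grip_width: 0.0483
```

```bash
python3 next.py box b -.0155; python3 snap.py w22
```

```text
pos [0.5159 0.1142 0.0892] yaw -14.93 shift [-1.000e-01  2.000e-01  1.047e+02] turn -0.03 t 41.35 w 0.0483
pos [0.5159 0.1142 0.0892] yaw -14.93 shift [  57.6   -0.8 -120.8] turn 0.07 t 41.35 w 0.0483
[-0.1 -0.4 -0. ]
```

View pics/w22.png

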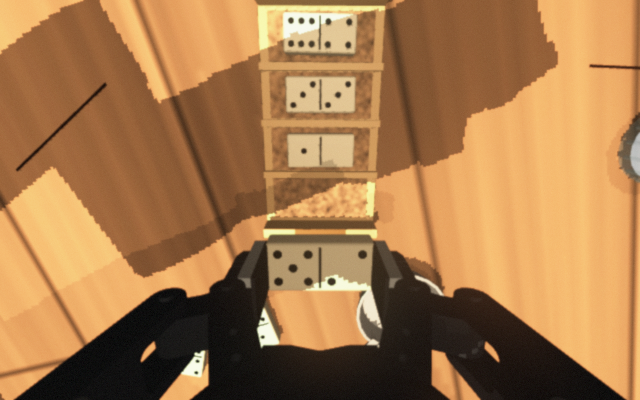

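Emit:
servo_tool(increments=[[160, [0, 0, 40], 0], [160, [0, 0, 30], 0], [160, [0, 0, 12], 0], [160, [0, 0, 8], 0], [160, [0, 0, 6], 0], [160, [0, 0, 4], 0], [160, [0, 0, 3], 0], [160, [0, 0, 1.5], 0], [160, [0, 0, 0], 0], [160, [0, 0, 0], 0]])

```text
clock: 42.4
eef_pos: [0.5163, 0.1142, -0.0148]
tool_rot: [0.793, 0.609, 0.0, 0.0]
ft_force: [-0.0, 0.9, 0.5]
grip_width: 0.0483
```

Emit:
servo_tool(increments=[[95, [0, 0, 0], 0], [85, [0, 0, 0], 0], [70, [0, 0, 0], 0], [70, [0, 0, 0], 0], [70, [0, 0, -10], 0], [70, [0, 0, -40], 0], [70, [0, 0, -49], 0], [70, [10, 0, -45], 0], [70, [0, 0, -45], 0], [70, [0, 0, 0], 0]])

```text
clock: 43.4
eef_pos: [0.5231, 0.1251, 0.182]
tool_rot: [0.793, 0.609, 0.007, 0.003]
ft_force: [1.3, -0.0, -0.3]
grip_width: 0.0619
```

Emit:
servo_tool(increments=[[70, [20, 0, 0], 0], [70, [20, 0, 0], 0], [70, [20, 0, 0], 0], [70, [0, 0, 0], 0], [70, [0, 0, 0], 0], [70, [0, 0, 0], 0], [70, [0, 0, 0], 0], [70, [0, 0, 0], 0], [70, [0, 0, 0], 0], [70, [0, 0, 0], 0]])

```text
clock: 44.4
eef_pos: [0.534, 0.1815, 0.1738]
tool_rot: [0.793, 0.609, 0.0, 0.0]
ft_force: [0.1, 0.0, 0.3]
grip_width: 0.0623
```

```bash
python3 snap.py w23
python3 - <<'E'
from h import *
import pickle
o,cal,p,d=pickle.load(open("w23.pkl","rb"))
hsv=cv2.cvtColor(p,cv2.COLOR_RGB2HSV)
m=((hsv[...,1]<95)&(hsv[...,2]>90)).astype(np.uint8)
C=np.array([.5315,.172]);a=np.radians(-14.9);X=np.array([np.cos(a),np.sin(a)]);Y=np.array([X[1],-X[0]])
for c in blobs(m,250):
    r=cv2.minAreaRect(c); q=ray(cal,cv2.boxPoints(r),.02)[:,:2]; ce=q.mean(0)
    e=sorted([(np.linalg.norm(q[i]-q[(i+1)%4]),i) for i in range(4)]); v=q[(e[-1][1]+1)%4]-q[e[-1][1]]
    if abs(ce-C).max()<.1: print(np.round(r[0]),"box x",((ce-C)@X*1000).round(1),"y",((ce-C)@-Y*-1000).round(1),"size",e[0][0].round(4),e[-1][0].round(4),"dir",np.degrees(np.arctan2(v[1],v[0])).round(1)%180)
E
```

```text
pos [0.534  0.1815 0.1738] yaw -14.95 shift [-12.2  -0.9 -36.2] turn 0.05 t 44.4 w 0.0623
[0.1 0.  0.3]
[320. 238.] box x -0.3 y 59.0 size 0.0252 0.0492 dir 165.0
[320. 204.] box x -0.3 y 19.4 size 0.0236 0.0498 dir 165.0
```

View pics/w23.png

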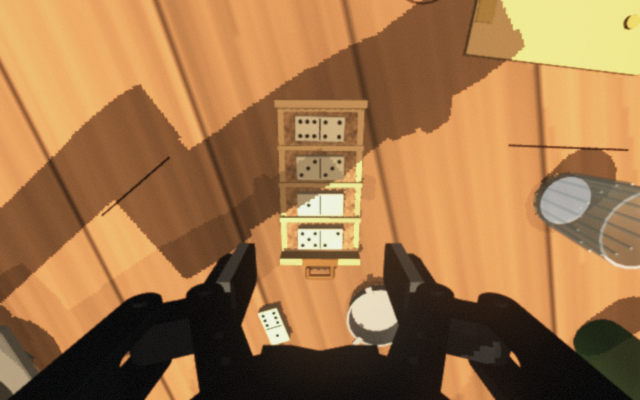

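Run:
```python
from h import *
import pickle
from workcell import status,order
o,cal,p,d=pickle.load(open("w23.pkl","rb"))
hsv=cv2.cvtColor(p,cv2.COLOR_RGB2HSV)
C=np.array([.5315,.172]);a=np.radians(-14.9);X=np.array([np.cos(a),np.sin(a)]);Y=np.array([X[1],-X[0]])
m=(hsv[...,1]<115)&(hsv[...,2]>60)
for c in blobs(m,250):
    r=cv2.minAreaRect(c); q=ray(cal,cv2.boxPoints(r),.02)[:,:2]; ce=q.mean(0)
    if abs(ce-C).max()<.1: print(np.round(r[0]),"x",((ce-C)@X*1000).round(1),"y",((ce-C)@Y*1000).round(1),np.round(r[1]))
K=cal["K"]
for u,v in [(320,130),(320,168),(320,204),(320,238)]:
    zs=[]
    for du in (-20,-8,8,20):
        Z=float(np.median(d[v-3:v+4,u+du-2:u+du+3]));w=R.from_quat(cal["orientation"]).apply([(u+du-K[0,2])/K[0,0]*Z,-(v-K[1,2])/K[1,1]*Z,-Z])+cal["position"];zs.append(round(w[2]*1000,1))
    print("top z mm",zs)
```

```text
[320. 238.] x -0.9 y 57.8 [23. 45.]
[320. 220.] x -0.3 y 37.7 [57. 80.]
[320. 167.] x -0.8 y -21.3 [24. 47.]
[320. 128.] x -0.7 y -60.2 [25. 49.]
top z mm [np.float64(20.6), np.float64(20.6), np.float64(20.7), np.float64(20.6)]
top z mm [np.float64(20.7), np.float64(20.6), np.float64(20.4), np.float64(20.2)]
top z mm [np.float64(20.8), np.float64(20.6), np.float64(20.7), np.float64(20.3)]
top z mm [np.float64(20.2), np.float64(20.6), np.float64(20.5), np.float64(20.3)]
```

All four dominoes are centred in their lanes within about 2 mm, with flat tops at z ≈ 20.5 mm, and the gripper is clear. I'm handing in.

```bash
python3 -c "
from workcell import order,status
print(order.job_done()); print(status.get_obs()['clock'])"
```

```text
the job is handed in; nothing more can be done
None
the job is handed in; nothing more can be done
```

I moved the four dominoes from the rack to the box in reverse order and handed the job in at about 44.5 s. No verdict was reported. Counting from the lane farthest from the latch, the order is a (6-4), c (3-3), d (1-0), b (5-2). I gripped each one by its ends along the lane.

**Last checks (wrist camera):**
- **Position:** every domino sits within 1 mm of its lane centre along the lane and about 2 mm across it. That holds if the lanes lie where I measured the box; the calibration is good to about 2 mm.
- **Height and tilt:** the tops are level at 20.2–20.8 mm, where 20 mm is expected.
- **Direction:** d and b line up with the lanes to within about 0.1°. I judged a and c by eye from the picture, since they lay in shadow.
- **Arm:** the gripper was well clear of everything at the end.

**Disagreements:**
- **Fingertip height:** with the jaws at 50–60 mm, the fingertips sat about 25–35 mm behind the reported TCP, more than the description suggests. I set the grasp height from the camera depth, so the readings went to about z = -0.015. The first grip pushed on the rack floor with about 8 N, well under the limits, and I set the later grips 1–2 mm higher.
- **Domino d:** the looser colour mask merged it with the pale wood, so I relied on the tighter one.
- **Metal bowl:** my check of its height gave a bad value, so I relied on a high carrying path. It was not touched.

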